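# Pack the changeover kit and cover it

### The job

Pack the changeover kit into the caddy: the notched white jaw block goes in the long end compartment, the bored aluminium collar in the middle one and the four-lobed black knob in the other end compartment, each upright and flat on the floor near the middle of its compartment. Then lower the cover plate so that both dowel pins of the caddy enter its holes and it lies flat on the end blocks. Leave the solid disc, the plain block and the round knob where they are.

Things in the scene. Friction and masses are not known exactly. Their poses are not given: they have to be found in the camera images.
- caddy: Fixed blue tray 272 (x) x 84 (y), origin under its centre. Floor 4 thick. Lips along both long sides and ribs 4 wide across at x -18 and +48, all 8 high, make compartments 76 wide: long (92 long, centre x -66), middle (62, x +15), short (62, x +81). An aluminium block 24 long, 84 wide, 40 high at each end, with a pin d 10 at x -124 and +124, y 0, tip 52 high, top 6 tapered to d 5. All mm.
- cover: Loose aluminium plate 272 (x) x 84 (y) x 5 mm, 0.2-0.4 kg, flat on the table at the start. Origin: centre of underside, z up. Two through holes d 14 at x -124 and +124, y 0; fits either way round. Black bar handle at its middle, along x: 80 long, 16 wide (y), 19 to 39 above the underside, on posts at x -32 and +32. Seated, its underside is 40 mm above the table.
- fork_jaw: Kit part: white plastic jaw block, 56 (its x) x 34 (its y) x 30 mm high, with a U-shaped notch, 16 mm wide and 16 mm deep, cut through the full height in its +x end face, so that it looks like a fork from above. Origin: centre of the underside of the 56 x 34 outline; z up.
- plain_jaw: Look-alike, not in the kit: white plastic block of the same 56 x 34 x 30 mm, without any notch. Origin: centre of its underside.
- collar: Kit part: aluminium collar, a ring of 44 mm outside diameter, 26 mm open bore, 26 mm high, bore upright. Origin: centre of its underside.
- blank: Look-alike, not in the kit: solid aluminium disc of the same 44 mm diameter and 26 mm height, without a bore. Origin: centre of its underside.
- cross_knob: Kit part: black plastic knob with four round lobes (a clover from above), 48 mm over opposite lobes, which lie along its x and y axes; lobe radius 10 mm. The lobed head reaches from 12 to 30 mm above the underside; below it a brass boss of 24 mm diameter. Origin: centre of the boss's underside; z up.
- round_knob: Look-alike, not in the kit: black plastic knob with a plain round head of 48 mm diameter, from 12 to 30 mm above the underside, on the same brass boss. Origin: centre of its underside.

How it is judged:
On the way:
1. the three kit parts stand released in their compartments, with the cover still off (x of fork_jaw in the frame of caddy between -0.086 and -0.046 m and y of fork_jaw in the frame of caddy between -0.024 and 0.024 m and z of fork_jaw in the frame of caddy between 0.002 and 0.007 m and angle between each of fork_jaw, collar, cross_knob's own z axis and vertical below 0.12 rad and x of collar in the frame of caddy between 0.002 and 0.028 m and y of collar in the frame of caddy between -0.02 and 0.02 m and z of collar in the frame of caddy between 0.002 and 0.007 m and x of cross_knob in the frame of caddy between 0.066 and 0.096 m and y of cross_knob in the frame of caddy between -0.028 and 0.028 m and z of cross_knob in the frame of caddy between 0.002 and 0.007 m and linear speed of each of fork_jaw, collar, cross_knob below 0.02 m/s and contact force between each of fork_jaw, collar, cross_knob and the fingers below 0.1 N and horizontal distance between cover and caddy above 0.05 m), for 0.2 s.
At the end, for the whole second after the job is handed in: Jaw, collar and knob upright (0.12 rad) on the floor (3 mm) of the long, middle and short compartment, within 20, 13, 15 mm of its centre lengthwise and 24, 20, 28 mm across; cover on both pins, flat on the blocks (3 mm; 6 mm off centre; 0.03 rad); released, at rest; look-alikes moved under 20 mm (x of fork_jaw in the frame of caddy between -0.086 and -0.046 m and y of fork_jaw in the frame of caddy between -0.024 and 0.024 m and z of fork_jaw in the frame of caddy between 0.002 and 0.007 m and angle between each of fork_jaw, collar, cross_knob's own z axis and vertical below 0.12 rad and x of collar in the frame of caddy between 0.002 and 0.028 m and y of collar in the frame of caddy between -0.02 and 0.02 m and z of collar in the frame of caddy between 0.002 and 0.007 m and x of cross_knob in the frame of caddy between 0.066 and 0.096 m and y of cross_knob in the frame of caddy between -0.028 and 0.028 m and z of cross_knob in the frame of caddy between 0.002 and 0.007 m and linear speed of each of fork_jaw, collar, cross_knob, cover below 0.02 m/s and contact force between each of fork_jaw, collar, cross_knob, cover and the fingers below 0.1 N and horizontal distance between cover and caddy below 0.006 m and z of cover in the frame of caddy between 0.037 and 0.043 m and angle between the x axis of cover and the x axis of caddy, either way round below 0.05 rad and angle between cover's own z axis and vertical below 0.03 rad and distance of each of blank, round_knob, plain_jaw from where it was at the start of the episode below 0.02 m); the robot touches nothing.
It also fails if it takes over 109 s, if anything falls off the work surface, if the arm or the gripper's body presses on something with over 40 N, if the wrist force passes 120 N, or if a joint passes its speed limit or range.

### The arm

A 7-joint arm with a two-finger parallel gripper is mounted at the origin on the work surface. World frame = base frame: x ahead of the robot, y to its left, z up, the work surface at z = 0. Lengths are in m, angles in rad, forces in N, time in s.
With the tool pointing down it reaches from about 0.4 to 0.85 m from the base axis. Payload 10.4 kg.
Tool frame: the origin (TCP) lies at the very end of the fingers, on their centre line; the grasp point (between the pads) lies 19 mm behind it (arm.grasp_offset is the distance from the TCP to the grasp point, in m); x points along the fingers, y is the direction in which the jaws open and shut, and the axes are right-handed (so a half turn about x gives the same grasp; the last joint's range is limited). The gripper opens to 87 mm and grips with 3 to 60 N. Pads are 19 mm wide; open, the fingers measure 117 mm over their backs; the gripper's body (75 mm by 190 mm) begins 51 mm behind the grasp point.
Start: joints at [1.095, 0.332, -0.065, 1.46, 0.022, 1.35, -0.088], TCP at [0.273, -0.562, 0.198] pointing down, gripper open.
Joint ranges: [-2.6, 2.6], [-0.5, 2.12], [-1.47, 1.34], [0.16, 2.42], [-1.27, 4.41], [0.06, 2.06], [-2.6, 2.6]. Speed limits (rad/s): [2.22, 2.22, 2.79, 2.79, 3.14, 3.14, 3.14].

### API

Orientations are given as a unit quaternion [x, y, z, w].
In Python, from workcell import arm gives the robot as it stands.
- The arm moves only by the shell command python3 -m creep 'ROWS'. ROWS is JSON, a list of rows, each a list of 3 entries, a list of its own where there are three numbers: the shift along the tool's x, y, z in mm, then the turn about the tool's x in degrees, then the opening, from 0 (shut) to 1 (fully open). In form: [[[tx, ty, tz], turn, fingers], ...]. A call has 1 to 20 rows; each row is the pose to reach, as a shift and turn from the pose commanded when the call began, along the tool's axes at that moment; what a row does not reach only later rows make up. A row lasts 1/8 s, in which the tool goes at most 62.5 mm and 10.7 degrees, less where a joint would pass 70% of its speed; a pose out of reach is approached as far as the arm can. A call with a gripper value outside its range is refused whole. The fingers move at their own pace and stop on an object; the grip force is fixed at half the most. Time passes only in rows, so rows that repeat a pose let the fingers close. It gives the time, the measured TCP pose, the force and the opening at its end, in the units of the state.
- arm.get_obs(): the state, without advancing time (a new reading comes with each control period).
- arm.grab_frame(name): name is "scene" or "side" or "wrist"; returns a dict with "pixels" (400x640x3 uint8, red, green, blue), "camera_matrix" (3x3 intrinsics, pixels), "distortion" ([k1, k2, p1, p2, k3] as OpenCV has them; the pictures are not rectified), "rvec" (rotation vector, rad) and "tvec" (3), from world to camera coordinates, as OpenCV has them; the wrist camera has in their place "tool_from_camera" (4x4, takes a point from camera to tool coordinates, whose origin is the TCP and whose axes are the tool frame's). Camera axes: x right, y down, z forward; pixel columns grow to the right and rows downward; lengths in m; the calibration is good to about 2 mm. A picture is of the moment at which its call begins: read the wrist's pose just before it. There is no depth.
- arm.finish_job(): hands the job in, once; it reports no verdict.
The state is a dict: "clock": time; "qpos": joint angles; "joint_vel": joint speeds; "joint_torque": joint torques, N m; "position": TCP position; "eef_rot": TCP orientation; "contact_force": force on the tool from outside, world axes, zero at the start; "moment": the same for the moment, N m; "gripper_width": finger opening in m.
Only numpy, scipy, OpenCV 4.12 (cv2) and the standard library are available. Lean on these libraries where they do the work, as an engineer would, in place of code of your own. Each camera call takes 0.05 s, during which the arm holds its last target.

## Working session

There is one attempt and no reset: what is moved stays moved. The work goes in short steps, Python scripts to look and compute and a shell command to move; the robot and the scene stay as the last step left them, time stands still between calls to the robot, and variables do not carry over. Pictures are saved under pics/ and viewed, and the job is handed in when it is done.

```bash
ls; mkdir -p pics; python3 - <<'E'
from workcell import arm
import cv2
o=arm.get_obs(); print(o['clock'],o['position'],o['eef_rot'],o['gripper_width'],arm.grasp_offset)
for n in ['scene','side','wrist']:
    f=arm.grab_frame(n); cv2.imwrite(f'pics/{n}0.png',f['pixels'][:,:,::-1])
    print(n,{k:v for k,v in f.items() if k!='pixels'})
E
```

```text
pics
0.0 [ 0.27323091 -0.56165094  0.19764713] [-0.68892713 -0.15921179  0.68919373 -0.15824987] 0.08692673599389442 0.0187
scene {'camera_matrix': array([[417.6149723 ,   0.        , 319.33934755],
       [  0.        , 417.6149723 , 197.68774724],
       [  0.        ,   0.        ,   1.        ]]), 'distortion': array([-0.05126845,  0.        ,  0.        ,  0.        ,  0.        ]), 'rvec': array([ 2.09032634,  1.32019212, -0.47913762]), 'tvec': array([-0.2567936 , -0.32862554,  1.21912874])}
side {'camera_matrix': array([[364.13526012,   0.        , 318.69868094],
       [  0.        , 364.13526012, 197.57979574],
       [  0.        ,   0.        ,   1.        ]]), 'distortion': array([-0.01671165,  0.        ,  0.        ,  0.        ,  0.        ]), 'rvec': array([ 2.1870465 , -0.27879886,  0.13072322]), 'tvec': array([-0.51360226,  0.10968126,  0.68321806])}
wrist {'camera_matrix': array([[302.27205848,   0.        , 319.06173493],
       [  0.        , 302.27205848, 200.8114073 ],
       [  0.        ,   0.        ,   1.        ]]), 'distortion': array([-0.02593725,  0.        ,  0.        ,  0.        ,  0.        ]), 'tool_from_camera': array([[-4.49810637e-04, -2.58566896e-01,  9.65993250e-01,
        -1.86030623e-01],
       [ 9.99999876e-01, -3.20907261e-04,  3.79748603e-04,
        -3.84692703e-04],
       [ 2.11803830e-04,  9.65993301e-01,  2.58567008e-01,
        -6.97781311e-02],
       [ 0.00000000e+00,  0.00000000e+00,  0.00000000e+00,
         1.00000000e+00]])}
```

View pics/scene0.png

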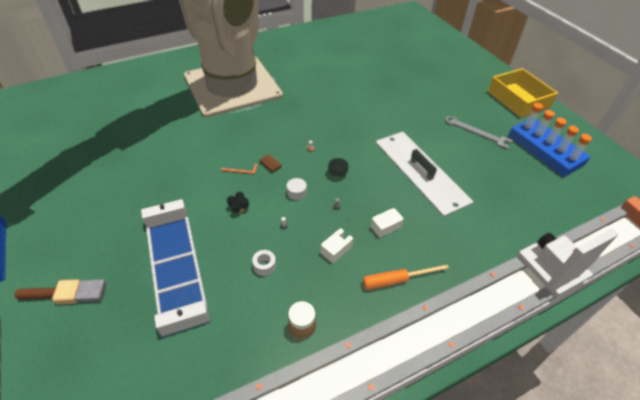

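View pics/side0.png

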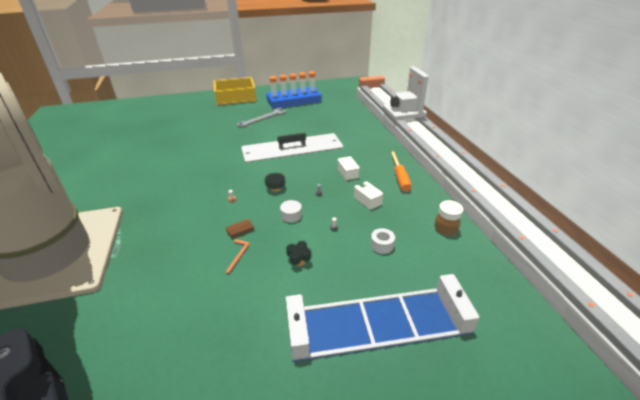

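View pics/wrist0.png

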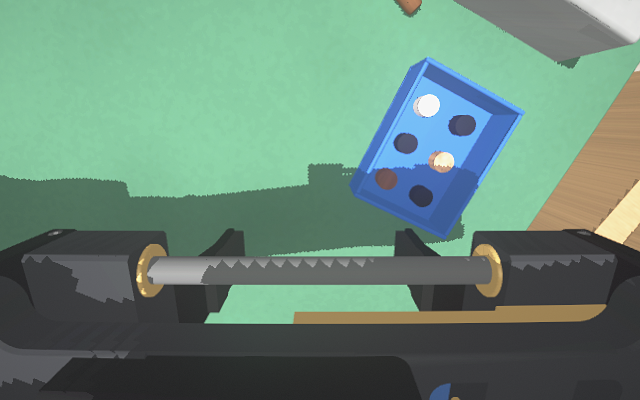

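```bash
cat > h.py <<'E'
import numpy as np,cv2
from scipy.spatial.transform import Rotation as R
def cam(f,o=None):
    if 'rvec' in f: return cv2.Rodrigues(f['rvec'])[0],np.array(f['tvec'])
    T=np.eye(4);T[:3,:3]=R.from_quat(o['eef_rot']).as_matrix();T[:3,3]=o['position']
    C=np.linalg.inv(T@f['tool_from_camera']); return C[:3,:3],C[:3,3]
def proj(f,P,o=None):
    r,t=cam(f,o); return cv2.projectPoints(np.array(P,float).reshape(-1,3),cv2.Rodrigues(r)[0],t,f['camera_matrix'],f['distortion'])[0].reshape(-1,2)
def plane(f,px,z,o=None):
    r,t=cam(f,o); u=cv2.undistortPoints(np.array(px,float).reshape(-1,1,2),f['camera_matrix'],f['distortion']).reshape(-1,2)
    d=np.c_[u,np.ones(len(u))]@r; c=-r.T@t
    return c+d*((z-c[2])/d[:,2])[:,None]
def crop(f,x0,y0,x1,y1,s,name):
    im=cv2.resize(f['pixels'][y0:y1,x0:x1,::-1],None,fx=s,fy=s,interpolation=cv2.INTER_CUBIC)
    for x in range((x0+19)//20*20,x1,20):
        cv2.putText(im,str(x),(int((x-x0)*s),10),0,.35,(0,255,255),1); cv2.line(im,(int((x-x0+.5)*s),12),(int((x-x0+.5)*s),im.shape[0]),(0,200,200),1) if 0 else cv2.line(im,(int((x-x0+.5)*s),12),(int((x-x0+.5)*s),18),(0,255,255),1)
    for y in range((y0+19)//20*20,y1,20):
        cv2.putText(im,str(y),(0,int((y-y0+.5)*s)+4),0,.35,(0,255,255),1)
        cv2.line(im,(24,int((y-y0+.5)*s)),(30,int((y-y0+.5)*s)),(0,255,255),1)
    cv2.imwrite('pics/'+name,im)
E
python3 - <<'E'
from workcell import arm
from h import *
f=arm.grab_frame('scene');g=arm.grab_frame('side')
import pickle;pickle.dump((f,g),open('f0.pkl','wb'))
crop(f,130,190,290,335,5,'sc_a.png')
crop(f,220,125,420,275,4,'sc_b.png')
crop(f,360,120,480,220,6,'sc_c.png')
crop(g,275,265,485,365,3.8,'si_a.png')
# first estimates
S=dict(fork=(337,243,.03),plain=(387,217,.03),collar=(264,257,.026),blank=(297,184,.026),cross=(238,200,.03),round=(339,164,.03),cover=(423,171,.005),blkA=(164,208,.04),blkB=(181,313,.04))
G=dict(fork=(368,190,.03),plain=(348,162,.03),collar=(383,236,.026),blank=(291,207,.026),cross=(298,250,.03),round=(275,180,.03),cover=(292,147,.005),blkA=(297,313,.04),blkB=(458,290,.04))
for k in S: print(k,plane(f,S[k][:2],S[k][2])[0].round(3),plane(g,G[k][:2],G[k][2])[0].round(3))
E
```

```text
fork [0.649 0.008 0.03 ] [0.644 0.008 0.03 ]
plain [0.635 0.132 0.03 ] [0.639 0.133 0.03 ]
collar [ 0.617 -0.132  0.026] [ 0.62  -0.136  0.026]
blank [0.467 0.003 0.026] [ 0.47  -0.004  0.026]
cross [ 0.461 -0.131  0.03 ] [ 0.458 -0.136  0.03 ]
round [0.453 0.115 0.03 ] [0.453 0.1   0.03 ]
cover [0.535 0.3   0.005] [0.528 0.291 0.005]
blkA [ 0.427 -0.278  0.04 ] [ 0.428 -0.273  0.04 ]
blkB [ 0.672 -0.302  0.04 ] [ 0.677 -0.295  0.04 ]
```

View pics/sc_a.png

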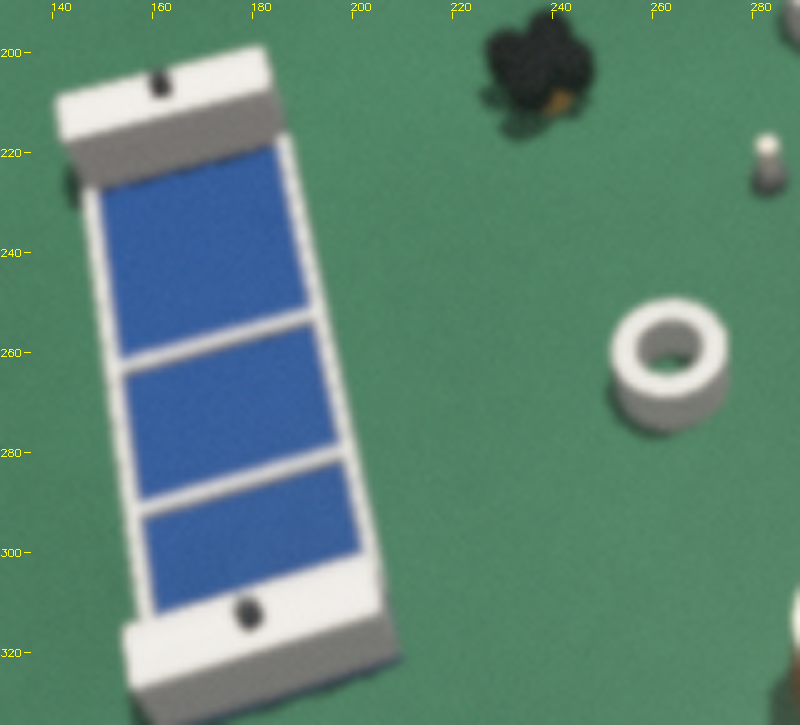

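View pics/sc_b.png

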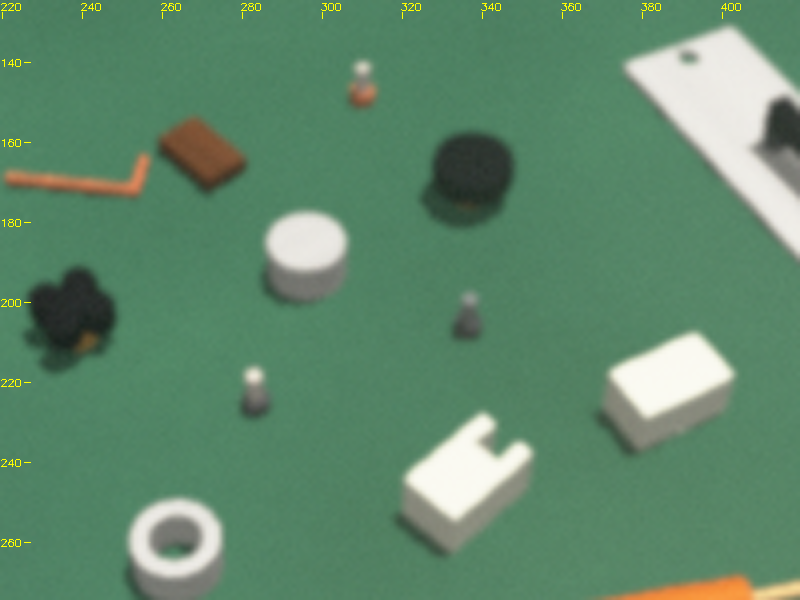

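View pics/sc_c.png

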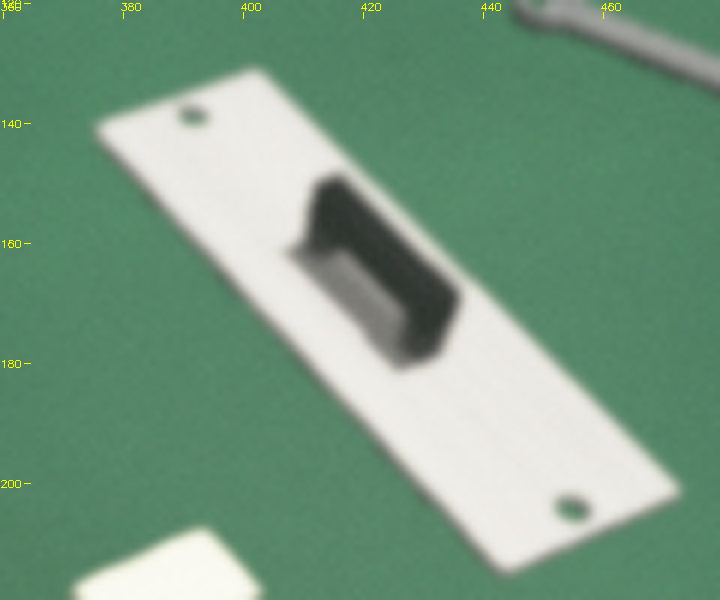

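View pics/si_a.png

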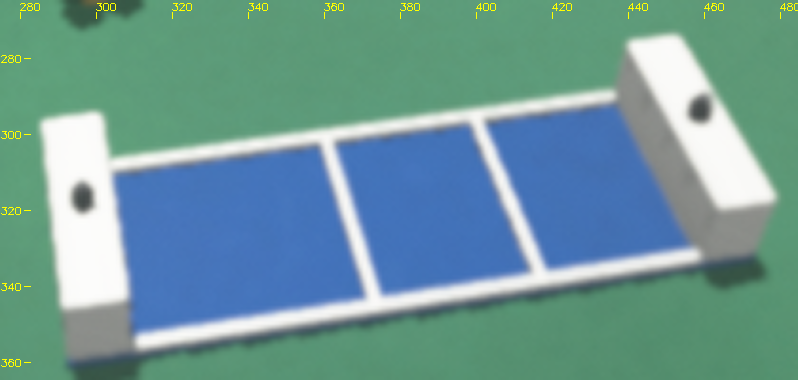

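```bash
cat > fit.py <<'E'
from h import *
from scipy.optimize import least_squares
def fit(views,p0):
    # views: list of (frame,obs,pts_local(mm),pixels)
    def res(p):
        out=[]
        for f,o,L,px in views:
            L=np.array(L,float)/1000;c,s=np.cos(p[2]),np.sin(p[2])
            W=np.c_[p[0]+c*L[:,0]-s*L[:,1],p[1]+s*L[:,0]+c*L[:,1],L[:,2]]
            out.append((proj(f,W,o)-np.array(px)).ravel())
        return np.concatenate(out)
    r=least_squares(res,p0,loss='soft_l1'); return r.x,res(r.x)
E
python3 - <<'E'
from fit import *
import pickle
f,g=pickle.load(open('f0.pkl','rb'))
def un(c,x0,y0,s): return [(a/s+x0-.5,b/s+y0-.5) for a,b in c]
L=[(-136,-42,40),(-136,42,40),(-112,42,40),(-112,-42,40),(112,-42,40),(112,42,40),(136,42,40),(136,-42,40)]
ps=un([(57,100),(263,46),(272,87),(65,142),(123,628),(372,555),(382,612),(132,690)],130,190,5)
L2=[(-136,42,40),(-112,42,40),(-112,-42,40),(-136,-42,40),(112,42,40),(136,42,40),(136,-42,40),(112,-42,40)]
pg=un([(40,121),(102,112),(130,300),(62,309),(627,43),(682,35),(777,198),(718,210)],275,265,3.8)
for v in ([(f,None,L,ps)],[(g,None,L2,pg)],[(f,None,L,ps),(g,None,L2,pg)]):
    x,r=fit(v,[.55,-.287,-.1]);print('caddy',x.round(4),r.round(1))
Lf=[(-28,17,30),(-28,-17,30),(28,17,30),(28,-17,30)]
x,r=fit([(f,None,Lf,un([(404,479),(455,520),(485,412),(533,452)],220,125,4))],[.646,.008,2.3]);print('fork',x.round(4),np.degrees(x[2]),r.round(1))
Lc=[(-136,-42,5),(-136,42,5),(136,42,5),(136,-42,5),(-124,0,5),(124,0,5)]
x,r=fit([(f,None,Lc,un([(95,127),(258,67),(682,490),(506,575),(194,117),(574,508)],360,120,6))],[.53,.295,.8]);print('cover',x.round(4),np.degrees(x[2]),r.round(1))
import numpy as np
from scipy.spatial.transform import Rotation as R
print(R.from_quat([-0.68892713,-0.15921179,0.68919373,-0.15824987]).as_matrix().round(4))
E
```

```text
caddy [ 0.5496 -0.2918 -0.0921] [ 0.2 -0.4  0.1  0.2  0.   0.2 -0.4 -0.2  0.1 -0.  -0.3 -0.4  0.3  0.3
 -0.1  0.2]
caddy [ 0.5488 -0.2928 -0.0905] [ 0.3 -0.2 -0.3  0.1 -0.2 -0.1 -0.1  0.1 -0.2 -0.3 -0.7 -0.1  0.6  0.6
  0.5 -0.2]
caddy [ 0.5491 -0.2923 -0.0907] [-0.2 -0.4 -0.3  0.1 -0.4  0.1 -0.8 -0.2 -0.2 -0.2 -0.6 -0.6  0.1  0.1
 -0.3  0.1  0.5 -0.5 -0.2 -0.2 -0.1 -0.5  0.1 -0.2 -0.2 -0.6 -0.7 -0.4
  0.6  0.3  0.5 -0.5]
fork [0.6442 0.0105 1.9083] 109.33477110783976 [ 0.2 -0.4  0.1 -0.2 -0.5  0.4  0.1  0.2]
cover [0.5283 0.2996 0.0352] 2.017688967188327 [ 0.2  0.1 -0.1  0.8 -0.1  0.2  0.  -0.7 -0.  -0.2  0.   0. ]
[[-7.000e-04  4.375e-01 -8.992e-01]
 [ 1.200e-03 -8.992e-01 -4.375e-01]
 [-1.000e+00 -1.400e-03  1.000e-04]]
```

```bash
cat > go.py <<'E'
# python3 go.py x,y,z,jawdeg ... : tool-frame shift from present pose for each waypoint
import sys
from workcell import arm
from h import *
o=arm.get_obs();M=R.from_quat(o['eef_rot']).as_matrix();p=np.array(o['position'])
a0=np.degrees(np.arctan2(M[1,1],M[0,1]))
print('t',o['clock'],'p',p.round(4),'jaw',a0.round(2),'w',round(o['gripper_width'],4),'F',np.round(o['contact_force'],1),'q7',o['qpos'][6].round(2))
for w in sys.argv[1:]:
    x,y,z,a=map(float,w.split(','))
    d=M.T@(np.array([x,y,z])-p)*1000; t=(a0-a+180)%360-180
    print(w,'->',d.round(1),'turn',round(t,1))
E
python3 go.py .644,.0105,.12,19.3 .644,.0105,.008,19.3
```

```text
t 0.25 p [ 0.2734 -0.5619  0.1981] jaw -64.06 w 0.0871 F [0.5 0.3 0.1] q7 -0.09
.644,.0105,.12,19.3 -> [  78.3 -352.5 -583.7] turn -83.4
.644,.0105,.008,19.3 -> [ 190.3 -352.4 -583.7] turn -83.4
```

```bash
python3 -m creep '[[[78,-352,-584],-83.4,1],[[78,-352,-584],-83.4,1],[[78,-352,-584],-83.4,1],[[78,-352,-584],-83.4,1],[[78,-352,-584],-83.4,1],[[78,-352,-584],-83.4,1],[[78,-352,-584],-83.4,1],[[78,-352,-584],-83.4,1],[[78,-352,-584],-83.4,1],[[78,-352,-584],-83.4,1],[[78,-352,-584],-83.4,1],[[78,-352,-584],-83.4,1],[[78,-352,-584],-83.4,1],[[78,-352,-584],-83.4,1]]'; python3 go.py .644,.0105,.12,19.3; python3 - <<'E'
from workcell import arm
from h import *
o=arm.get_obs();f=arm.grab_frame('wrist')
import pickle;pickle.dump((o,f),open('w1.pkl','wb'))
cv2.imwrite('pics/w1.png',f['pixels'][:,:,::-1])
print(proj(f,[[.644,.0105,.03],[.62,-.134,.026]],o))
E
```

```text
clock: 2.0
position: [0.6444, 0.0082, 0.1206]
eef_rot: [0.409, 0.576, -0.41, 0.577]
contact_force: [0.4, -0.4, -0.2]
gripper_width: 0.087
t 2.0 p [0.6444 0.0082 0.1206] jaw 19.22 w 0.087 F [ 0.4 -0.4 -0.2] q7 0.07
.644,.0105,.12,19.3 -> [ 0.6  0.3 -2.3] turn -0.1
[[320.27988413 194.856108  ]
 [254.59050163 310.49213457]]
```

View pics/w1.png

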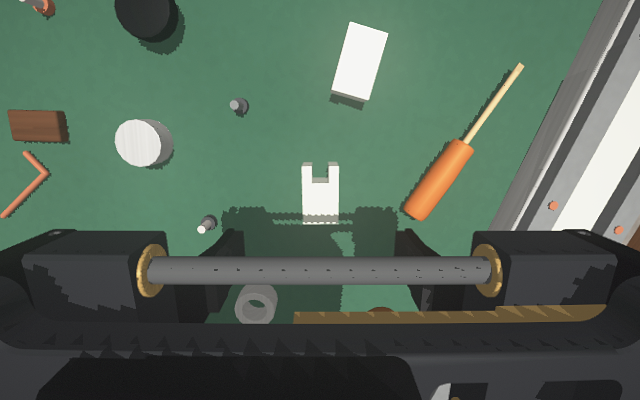

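```bash
python3 -m creep '[[[60,0,0],0,1],[[100,0,0],0,1],[[112,0,0],0,1],[[112,0,0],0,1],[[112,0,0],0,0],[[112,0,0],0,0],[[112,0,0],0,0],[[112,0,0],0,0],[[112,0,0],0,0],[[112,0,0],0,0]]'; python3 - <<'E'
import numpy as np
c,s=np.cos(-.0907),np.sin(-.0907)
for n,x in [('fork',-66),('collar',15),('knob',81)]: print(n,.5491+c*x/1000,-.2923+s*x/1000)
E
```

```text
clock: 3.3
position: [0.6446, 0.01, 0.0084]
eef_rot: [0.409, 0.577, -0.409, 0.577]
contact_force: [-0.4, 0.6, 0.3]
gripper_width: 0.0347
fork 0.4833712881143973 -0.2863220041937599
collar 0.5640383436103643 -0.29365863541050913
knob 0.629767055495967 -0.29963663121674916
```

```bash
python3 go.py .4834,-.2863,.10,-95.2 .4834,-.2863,.0135,-95.2
```

```text
t 3.3 p [0.6446 0.01   0.0084] jaw 19.34 w 0.0347 F [-0.4  0.6  0.3] q7 0.03
.4834,-.2863,.10,-95.2 -> [ -91.6 -250.2  226.2] turn 114.5
.4834,-.2863,.0135,-95.2 -> [  -5.1 -250.2  226.2] turn 114.5
```

```bash
python3 -m creep '[[[-60,0,0],0,0],[[-92,-30,30],10,0],[[-92,-250,226],114.5,0],[[-92,-250,226],114.5,0],[[-92,-250,226],114.5,0],[[-92,-250,226],114.5,0],[[-92,-250,226],114.5,0],[[-92,-250,226],114.5,0],[[-92,-250,226],114.5,0],[[-92,-250,226],114.5,0],[[-92,-250,226],114.5,0],[[-92,-250,226],114.5,0],[[-92,-250,226],114.5,0],[[-92,-250,226],114.5,0]]';python3 go.py .4834,-.2863,.0135,-95.2; python3 - <<'E'
from workcell import arm
from h import *
o=arm.get_obs();f=arm.grab_frame('wrist')
import pickle;pickle.dump((o,f),open('w2.pkl','wb'))
cv2.imwrite('pics/w2.png',f['pixels'][:,:,::-1])
c,s=np.cos(-.0907),np.sin(-.0907)
P=[(.5491+c*x-s*y,-.2923+s*x+c*y,.04) for x in (-.112,-.136,.112,.136) for y in (-.042,.042)]
print(proj(f,P,o).round(1))
E
```

```text
clock: 5.05
position: [0.4836, -0.286, 0.1005]
eef_rot: [0.706, -0.031, -0.706, -0.031]
contact_force: [-0.9, 0.6, -0.0]
gripper_width: 0.0002
t 5.05 p [ 0.4836 -0.286   0.1005] jaw -94.97 w 0.0002 F [-0.9  0.6 -0. ] q7 -1.25
.4834,-.2863,.0135,-95.2 -> [87.   0.3  0.2] turn 0.2
[[366.4 255.3]
 [271.8 255. ]
 [365.2 279.5]
 [272.8 279.2]
 [379.6 -36.4]
 [261.  -36.9]
 [381.2 -75.6]
 [259.7 -76.1]]
```

View pics/w2.png

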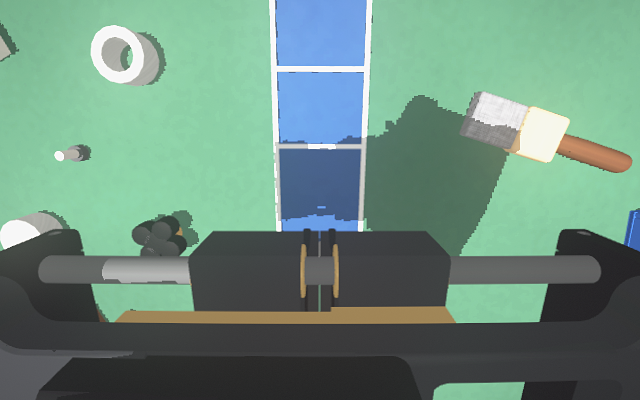

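The fingers are empty: the part was lost on the way. I'll find out where it is.

```bash
python3 - <<'E'
from workcell import arm
from h import *
f=arm.grab_frame('scene');g=arm.grab_frame('side')
cv2.imwrite('pics/sc3.png',f['pixels'][:,:,::-1]);cv2.imwrite('pics/si3.png',g['pixels'][:,:,::-1])
crop(f,290,170,450,290,5,'sc3b.png')
E
```

```text
(no output)
```

View pics/sc3.png

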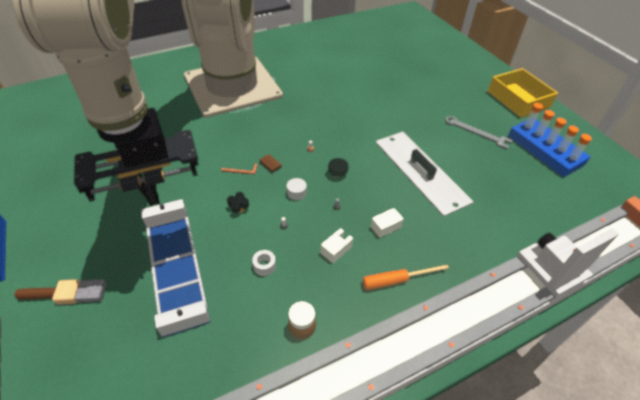

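View pics/sc3b.png

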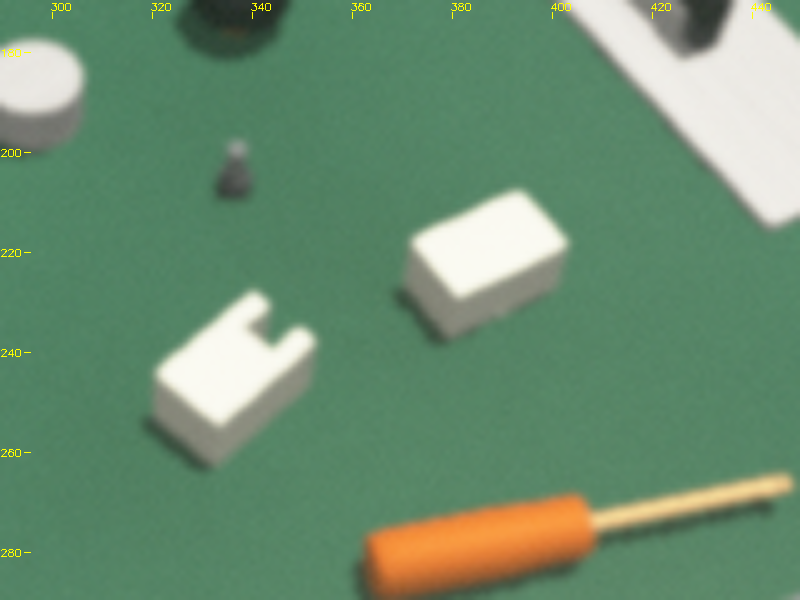

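View pics/si3.png

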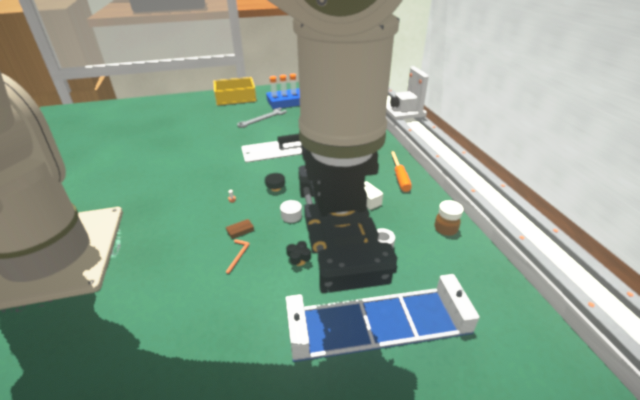

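```bash
python3 go.py .460,-.133,.13,-95
```

```text
t 5.2 p [ 0.4836 -0.2861  0.1005] jaw -95.07 w 0.0006 F [-0.4 -1.   0.2] q7 -1.25
.460,-.133,.13,-95 -> [ -29.5 -150.4   37. ] turn -0.1
```

```bash
python3 -m creep '[[[-30,-150,37],0,1],[[-30,-150,37],0,1],[[-30,-150,37],0,1],[[-30,-150,37],0,1],[[-30,-150,37],0,1]]'; python3 - <<'E'
from workcell import arm
from h import *
o=arm.get_obs();f=arm.grab_frame('wrist')
import pickle;pickle.dump((o,f),open('w4.pkl','wb'))
crop(f,220,120,420,270,4,'w4.png')
print(proj(f,[[.46,-.133,.03]],o))
E
```

```text
clock: 5.82
position: [0.4602, -0.1342, 0.1304]
eef_rot: [0.706, -0.032, -0.706, -0.032]
contact_force: [0.2, -0.8, 0.6]
gripper_width: 0.0429
[[317.64607533 194.27974064]]
```

View pics/w4.png

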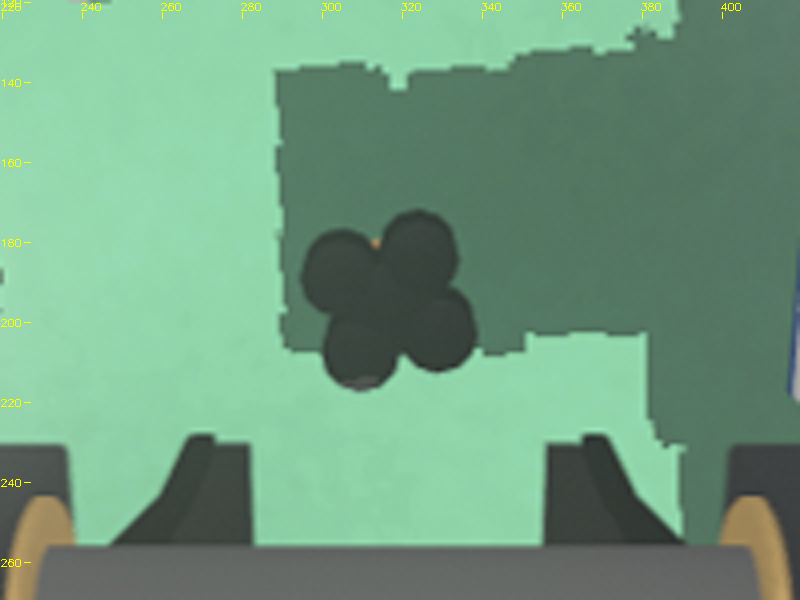

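```bash
python3 - <<'E'
from h import *
import pickle
o,f=pickle.load(open('w4.pkl','rb'))
px=[(a/4+220-.5,b/4+120-.5) for a,b in [(340,268),(420,248),(437,330),(361,350)]]
P=plane(f,px,.03,o);print(P.round(4),P.mean(0).round(4)); c=P.mean(0)
print(np.degrees(np.arctan2(*(P-c)[:,1::-1].T)).round(1), np.linalg.norm(P-c,axis=1).round(4))
E
python3 go.py .4593,-.132,.13,-95
```

```text
[[ 0.4689 -0.121   0.03  ]
 [ 0.472  -0.1407  0.03  ]
 [ 0.4512 -0.1431  0.03  ]
 [ 0.4478 -0.1241  0.03  ]] [ 0.46   -0.1322  0.03  ]
[  51.7  -35.2 -128.8  146.1] [0.0143 0.0147 0.014  0.0147]
t 5.875 p [ 0.4601 -0.1345  0.1303] jaw -95.22 w 0.0465 F [ 0.4 -0.3  0.7] q7 -1.49
.4593,-.132,.13,-95 -> [ 0.3 -2.4  1. ] turn -0.2
```

```bash
python3 -m creep '[[[20,-1,0],-13.5,1],[[60,-1,0],-13.5,1],[[100,-1,0],-13.5,1],[[125,-1,0],-13.5,1],[[125,-1,0],-13.5,1],[[125,-1,0],-13.5,0],[[125,-1,0],-13.5,0],[[125,-1,0],-13.5,0],[[125,-1,0],-13.5,0],[[125,-1,0],-13.5,0],[[125,-1,0],-13.5,0],[[125,-1,0],-13.5,0],[[125,-1,0],-13.5,0],[[125,-1,0],-13.5,0]]'; python3 go.py .6298,-.2996,.1,-95.2 .6298,-.2996,.0098,-95.2
```

```text
clock: 7.62
position: [0.4618, -0.1305, 0.0068]
eef_rot: [0.706, 0.052, -0.704, 0.051]
contact_force: [-4.3, 12.4, 21.5]
gripper_width: 0.0055
t 7.625 p [ 0.4618 -0.1305  0.0068] jaw -81.6 w 0.0055 F [-4.3 12.4 21.5] q7 -1.31
.6298,-.2996,.1,-95.2 -> [ -93.1  191.7 -141.7] turn 13.6
.6298,-.2996,.0098,-95.2 -> [  -2.9  191.8 -141.5] turn 13.6
```

```bash
python3 - <<'E'
from workcell import arm
from h import *
o=arm.get_obs();f=arm.grab_frame('wrist')
cv2.imwrite('pics/w5.png',f['pixels'][:,:,::-1])
f=arm.grab_frame('scene');g=arm.grab_frame('side')
crop(f,170,110,310,270,4,'sc5.png');crop(g,220,180,380,310,5,'si5.png')
print(arm.get_obs()['gripper_width'],arm.get_obs()['contact_force'])
E
```

```text
0.0012621127412742678 [-5.00155662 13.76269339 24.65485524]
```

View pics/w5.png

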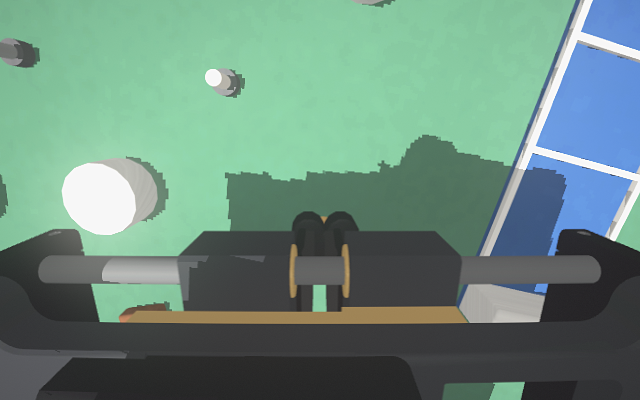

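View pics/si5.png

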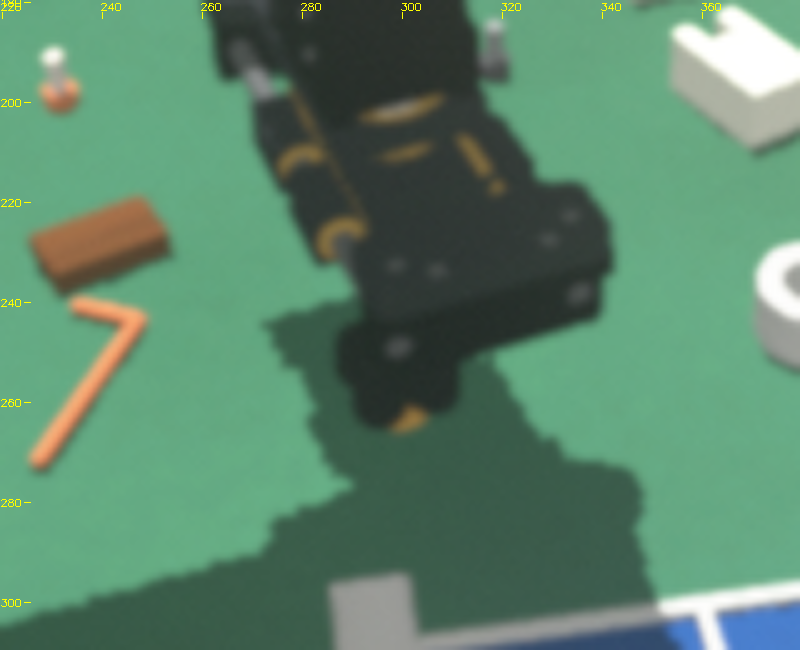

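View pics/sc5.png

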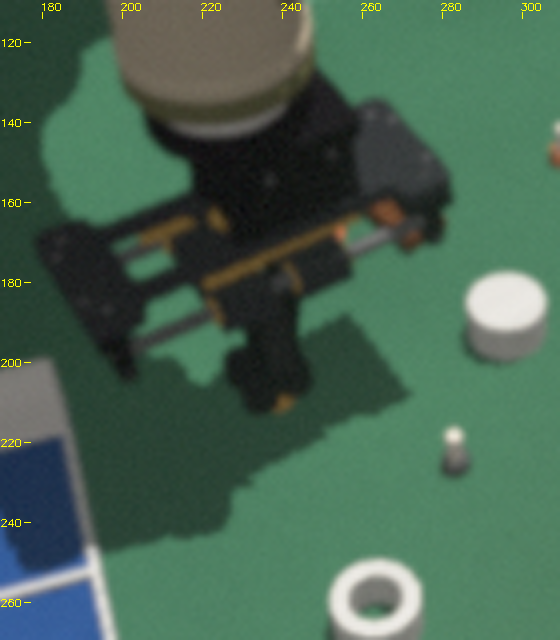

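```bash
python3 - <<'E'
from workcell import arm
from h import *
o=arm.get_obs();f=arm.grab_frame('wrist')
crop(f,240,190,400,320,5,'w5b.png')
M=R.from_quat(o['eef_rot']).as_matrix()
P=plane(f,[(307.5,227),(340,227)],.03,o);print(P,(P-o['position'])@M,o['position'],o['gripper_width'])
for d in ([.0,.0,0],[0,.0425,0]): print(proj(f,[o['position']+M@np.array(d)],o))
E
```

```text
[[ 0.47127624 -0.12116932  0.03      ]
 [ 0.47402324 -0.13957723  0.03      ]] [[-0.02271046 -0.0066979  -0.01048105]
 [-0.02275409  0.01191379 -0.01048926]] [ 0.46194173 -0.12927584  0.00724851] 0.0012621127412742678
[[319.16976814 230.23579996]]
[[384.04313559 230.17974248]]
```

View pics/w5b.png

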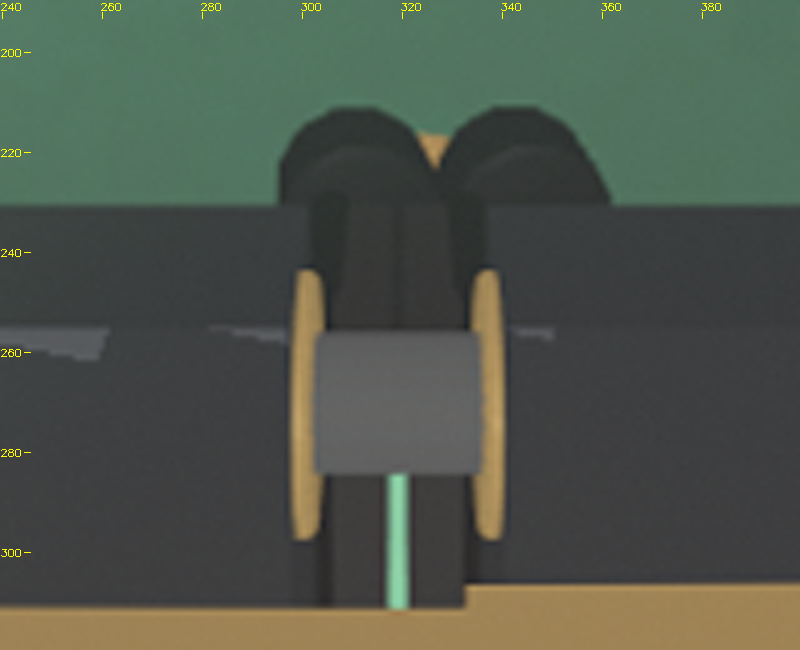

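```bash
python3 - <<'E'
from h import *
import pickle
f,g=pickle.load(open('f0.pkl','rb'))
for p in ([.4836,-.286,.1005],[.4836,-.286,.12],[.4836,-.286,.17]): print(proj(f,p),proj(g,p))
p=[.4619,-.1293,.0072];print(proj(f,p),proj(g,p))
a=cv2.imread('pics/sc3.png')[120:240,60:220];cv2.imwrite('pics/sc3c.png',cv2.resize(a,None,fx=5,fy=5,interpolation=cv2.INTER_CUBIC))
E
```

```text
[[157.55671792 209.46875675]] [[336.98904192 284.53794945]]
[[154.69658956 202.58792598]] [[337.31253438 274.75701898]]
[[146.87118366 183.6920696 ]] [[338.21522202 247.38116544]]
[[240.05633099 206.97776931]] [[300.08368835 256.13501275]]
```

View pics/sc3c.png

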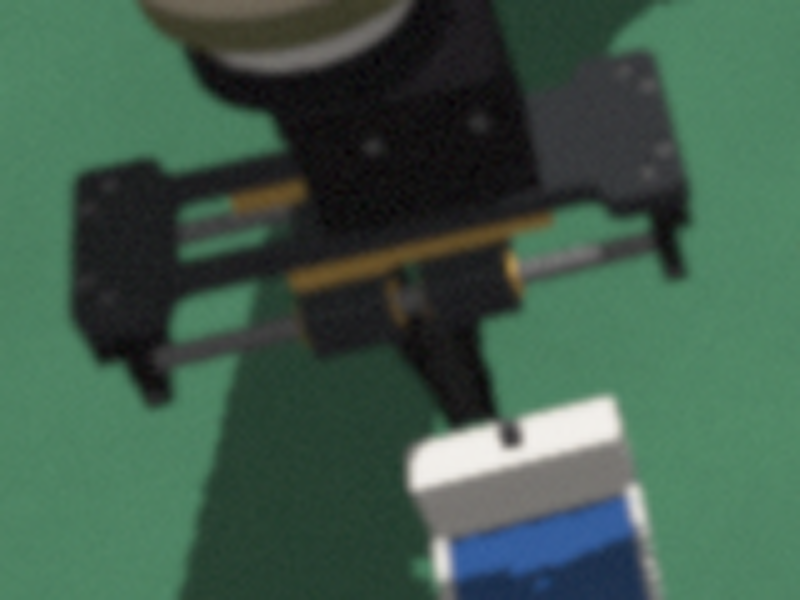

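```bash
python3 -m creep '[[[-60,0,0],0,0],[[-60,0,0],0,1],[[-60,0,0],0,1],[[-60,0,0],0,1],[[-60,0,0],0,1],[[-60,0,0],0,1],[[-60,0,0],0,1],[[-60,0,0],0,1],[[-60,0,0],0,1],[[-60,0,0],0,1],[[-60,0,0],0,1],[[-60,0,0],0,1]]'; python3 - <<'E'
from workcell import arm
from h import *
o=arm.get_obs();f=arm.grab_frame('scene');g=arm.grab_frame('side')
crop(f,160,120,310,240,5,'sc6.png');crop(g,220,170,380,290,5,'si6.png')
M=R.from_quat(o['eef_rot']).as_matrix();p=np.array(o['position']);w=o['gripper_width']
print(p,w,o['contact_force'])
for h in (0,.019):
  P=[p+M@np.array([-h,s*(w/2+t),0]) for s in (-1,1) for t in (0,.015)]
  print(h,proj(f,P).round(1).tolist(),proj(g,P).round(1).tolist())
E
```

```text
clock: 9.32
position: [0.4603, -0.1324, 0.0655]
eef_rot: [0.705, 0.051, -0.705, 0.051]
contact_force: [0.6, -0.2, 0.9]
gripper_width: 0.0864
[ 0.46031542 -0.13236569  0.06547354] 0.08639225138478546 [ 0.64798241 -0.20299903  0.86388207]
0 [[253.5, 180.3], [259.8, 177.5], [215.7, 197.1], [208.8, 200.2]] [[290.1, 219.0], [287.5, 214.2], [307.3, 249.8], [310.6, 255.8]]
0.019 [[252.6, 173.9], [259.0, 171.1], [214.1, 190.8], [207.1, 193.8]] [[289.6, 210.8], [286.9, 206.1], [307.0, 241.2], [310.4, 247.2]]
```

View pics/sc6.png

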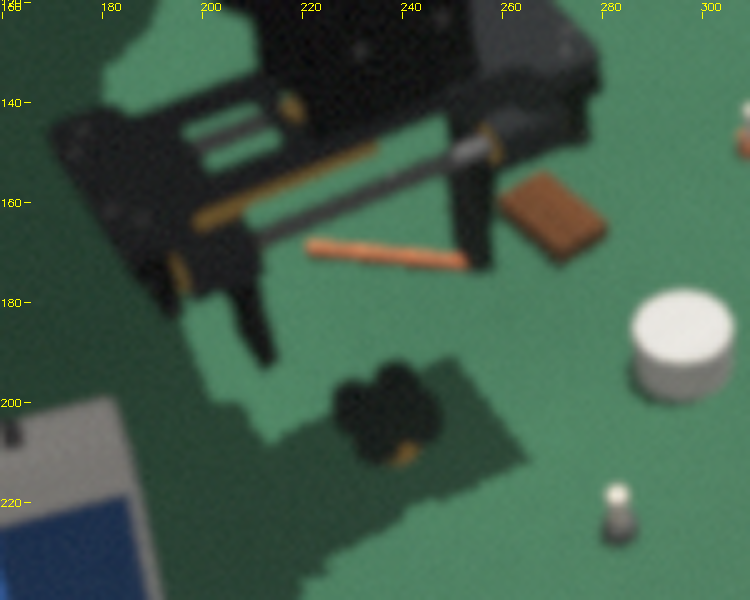

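View pics/si6.png

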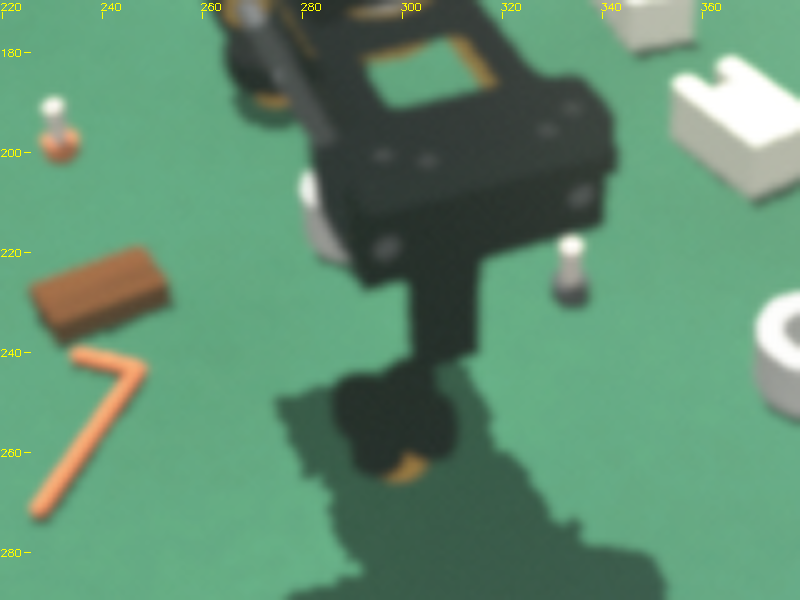

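The visible fingertips lie about 19 mm above the reported TCP, so both grasps closed over the tops of the parts. I'll check that with a gentle touchdown, straddling the knob.

```bash
python3 -m creep '[[[40,0,0],0,1],[[70,0,0],0,1],[[76,0,0],0,1],[[76,0,0],0,1]]'; python3 -m creep '[[[3,0,0],0,1],[[3,0,0],0,1]]'; python3 -m creep '[[[2,0,0],0,1],[[2,0,0],0,1]]'
```

```text
clock: 9.93
position: [0.4606, -0.1324, -0.0101]
eef_rot: [0.705, 0.051, -0.705, 0.051]
contact_force: [-0.2, -0.6, -0.1]
gripper_width: 0.087
clock: 10.18
position: [0.4608, -0.1325, -0.0129]
eef_rot: [0.706, 0.051, -0.705, 0.052]
contact_force: [-0.2, 0.2, -0.1]
gripper_width: 0.0871
clock: 10.42
position: [0.4603, -0.1324, -0.0155]
eef_rot: [0.705, 0.051, -0.705, 0.051]
contact_force: [-0.3, -0.3, 0.3]
gripper_width: 0.0872
```

Confirmed: no contact at reported z = -15.5 mm. The tips sit about 19 mm behind the reported point. I'll grip the knob here.

```bash
python3 -m creep '[[[0,0,0],0,0],[[0,0,0],0,0],[[0,0,0],0,0],[[0,0,0],0,0],[[0,0,0],0,0],[[0,0,0],0,0],[[0,0,0],0,0],[[0,0,0],0,0],[[0,0,0],0,0]]';  python3 go.py .6298,-.2996,.09,-95.2 .6298,-.2996,-.0105,-95.2
```

```text
clock: 11.55
position: [0.4603, -0.1324, -0.0155]
eef_rot: [0.705, 0.051, -0.705, 0.051]
contact_force: [0.1, 0.5, 0.1]
gripper_width: 0.0391
t 11.55 p [ 0.4603 -0.1324 -0.0155] jaw -81.66 w 0.0391 F [0.1 0.5 0.1] q7 -1.33
.6298,-.2996,.09,-95.2 -> [-105.5  190.1 -143.4] turn 13.5
.6298,-.2996,-.0105,-95.2 -> [  -5.   190.1 -143.4] turn 13.5
```

```bash
python3 -m creep '[[[-55,0,0],0,0],[[-105,20,-15],0,0],[[-105,190,-143],13.5,0],[[-105,190,-143],13.5,0],[[-105,190,-143],13.5,0],[[-105,190,-143],13.5,0],[[-105,190,-143],13.5,0],[[-105,190,-143],13.5,0],[[-105,190,-143],13.5,0]]';python3 go.py .6298,-.2996,-.0105,-95.2; python3 - <<'E'
from workcell import arm
from h import *
o=arm.get_obs();f=arm.grab_frame('wrist')
cv2.imwrite('pics/w7.png',f['pixels'][:,:,::-1])
c,s=np.cos(-.0907),np.sin(-.0907)
P=[(.5491+c*x-s*y,-.2923+s*x+c*y,.008) for x in (-.02,.046,.112) for y in (-.038,.038)]
print(proj(f,P,o).round(1))
E
```

```text
clock: 12.68
position: [0.6291, -0.2987, 0.0898]
eef_rot: [0.706, -0.031, -0.706, -0.032]
contact_force: [-0.0, -0.5, -0.4]
gripper_width: 0.039
t 12.675 p [ 0.6291 -0.2987  0.0898] jaw -95.11 w 0.039 F [-0.  -0.5 -0.4] q7 -1.35
.6298,-.2996,-.0105,-95.2 -> [100.3   0.9  -0.8] turn 0.1
[[357.5 295.4]
 [281.8 295.3]
 [360.  233.8]
 [279.6 233.7]
 [362.7 164.2]
 [277.2 164.1]]
```

View pics/w7.png

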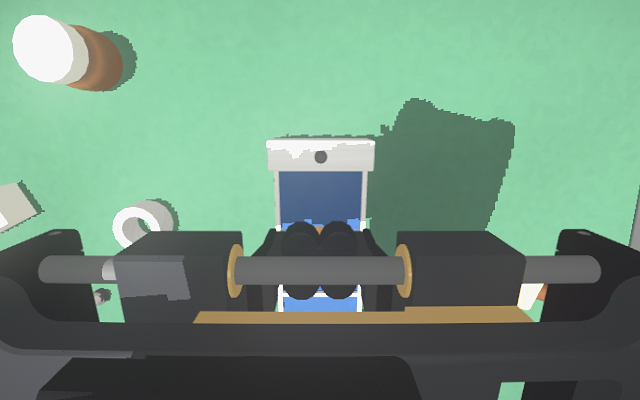

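```bash
python3 -m creep '[[[50,0.5,-0.5],0,0],[[85,0.5,-0.5],0,0],[[100,0.5,-0.5],0,0],[[100,0.5,-0.5],0,0],[[100,0.5,-0.5],0,0.5],[[100,0.5,-0.5],0,0.5],[[100,0.5,-0.5],0,0.5]]'; python3 go.py .6195,-.134,.1,-90
```

```text
clock: 13.6
position: [0.6301, -0.3003, -0.0099]
eef_rot: [0.707, -0.032, -0.706, -0.032]
contact_force: [-0.3, 0.6, 0.4]
gripper_width: 0.0431
t 13.6 p [ 0.6301 -0.3003 -0.0099] jaw -95.16 w 0.0431 F [-0.3  0.6  0.4] q7 -1.36
.6195,-.134,.1,-90 -> [-110.  -164.6   25.4] turn -5.2
```

```bash
python3 -m creep '[[[-50,0,0],0,0.5],[[-110,-20,2],0,1],[[-110,-165,25],0,1],[[-110,-165,25],0,1],[[-110,-165,25],0,1],[[-110,-165,25],0,1],[[-110,-165,25],0,1]]'; python3 - <<'E'
from workcell import arm
from h import *
o=arm.get_obs();f=arm.grab_frame('wrist')
import pickle;pickle.dump((o,f),open('w8.pkl','wb'))
cv2.imwrite('pics/w8.png',f['pixels'][:,:,::-1])
print(proj(f,[[.6195,-.134,.026]],o),o['gripper_width'],o['position'])
E
```

```text
clock: 14.48
position: [0.6196, -0.136, 0.0994]
eef_rot: [-0.706, 0.033, 0.706, 0.032]
contact_force: [0.2, -0.9, -0.4]
gripper_width: 0.0862
[[316.52087754 201.50045781]] 0.08615506480736793 [ 0.61963735 -0.13603999  0.09942181]
```

View pics/w8.png

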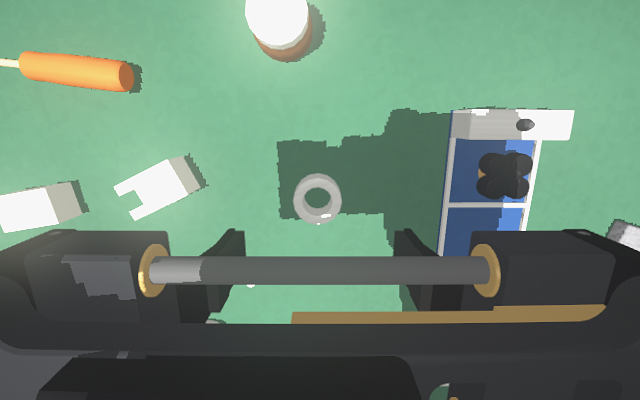

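```bash
python3 -m creep '[[[55,0,-1.5],0,1],[[95,0,-1.5],0,1],[[115,0,-1.5],0,1],[[115,0,-1.5],0,1],[[115,0,-1.5],0,0],[[115,0,-1.5],0,0],[[115,0,-1.5],0,0],[[115,0,-1.5],0,0],[[115,0,-1.5],0,0],[[115,0,-1.5],0,0],[[115,0,-1.5],0,0],[[115,0,-1.5],0,0]]';  python3 go.py .564,-.2937,.09,-95.2 .564,-.2937,-.0105,-95.2
```

```text
clock: 16.02
position: [0.6213, -0.1338, -0.0154]
eef_rot: [0.706, -0.032, -0.706, -0.032]
contact_force: [-1.2, 0.3, 2.4]
gripper_width: 0.0424
t 16.025 p [ 0.6213 -0.1338 -0.0154] jaw -95.16 w 0.0424 F [-1.2  0.3  2.4] q7 -1.62
.564,-.2937,.09,-95.2 -> [-105.4  164.5   42.6] turn 0.0
.564,-.2937,-.0105,-95.2 -> [ -4.9 164.4  42.7] turn 0.0
```

```bash
python3 -m creep '[[[-40,0,0],0,0],[[-60,0,0],0,0],[[-60,0,0],0,0]]'; python3 - <<'E'
from workcell import arm
from h import *
f=arm.grab_frame('scene');g=arm.grab_frame('side')
crop(f,200,190,330,310,5,'sc9.png');crop(g,320,180,460,280,5.5,'si9.png')
E
```

```text
clock: 16.4
position: [0.6224, -0.1339, 0.0459]
eef_rot: [0.708, -0.032, -0.705, -0.032]
contact_force: [-0.4, 0.2, -0.5]
gripper_width: 0.0428
```

View pics/sc9.png

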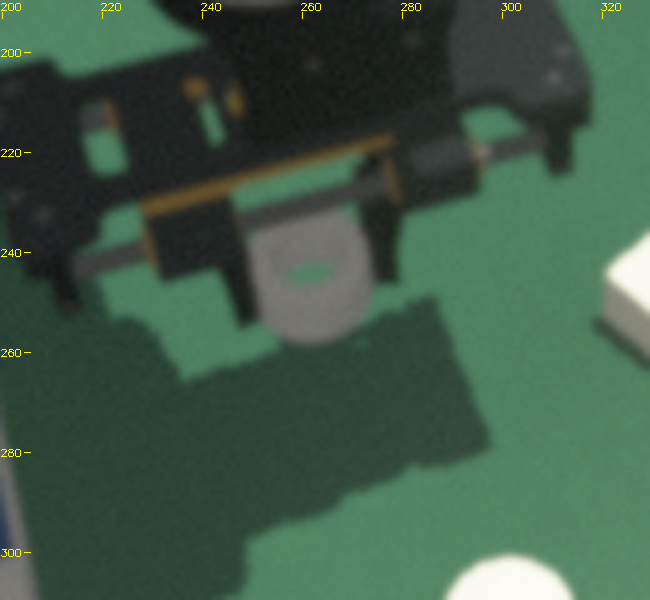

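View pics/si9.png

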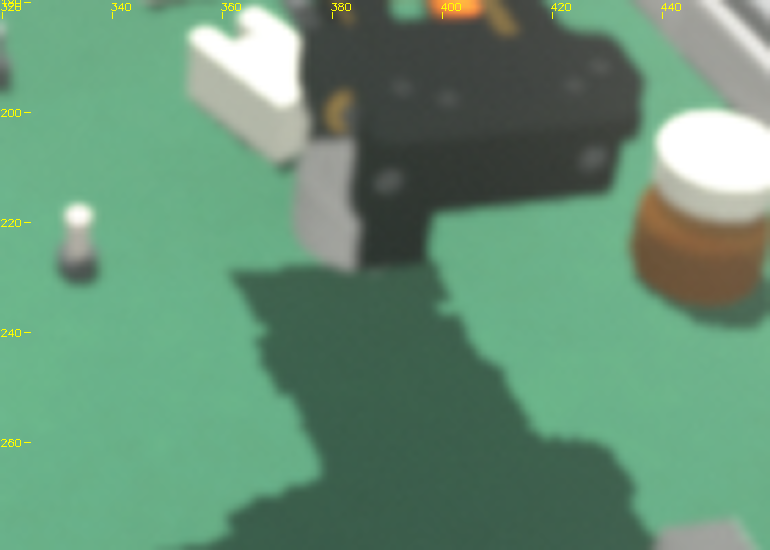

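```bash
python3 - <<'E'
from workcell import arm
from h import *
o=arm.get_obs();f=arm.grab_frame('wrist')
crop(f,220,150,420,320,4,'w10.png')
f,g=[arm.grab_frame(n) for n in('scene','side')]
p=np.array(o['position']);print(p)
# predicted side/scene silhouettes of upright collar centred on TCP, bottom 15.5mm.. reported z+.0155
import numpy as np
th=np.linspace(0,2*np.pi,24,endpoint=False)
for zz in (p[2]+.0155,p[2]+.0415):
    C=np.c_[p[0]+.022*np.cos(th),p[1]+.022*np.sin(th),np.full(24,zz)]
    for n,fr in(('scene',f),('side',g)):
        q=proj(fr,C);print(n,round(zz,3),'u',q[:,0].min().round(1),q[:,0].max().round(1),'v',q[:,1].min().round(1),q[:,1].max().round(1))
# finger near side outline
M=R.from_quat(o['eef_rot']).as_matrix()
print(proj(g,[p+M@np.array([-.019,.0215+t,s*.0095]) for t in(0,.015) for s in(-1,1)]).round(1))
E
```

```text
[ 0.62067938 -0.13364288  0.04340857]
scene 0.059 u 250.3 274.2 v 239.4 259.1
side 0.059 u 372.5 396.7 v 214.1 229.6
scene 0.085 u 248.8 273.3 v 231.0 251.0
side 0.085 u 373.7 398.5 v 203.1 218.3
[[393.6 227.3]
 [383.3 228.4]
 [396.4 232.8]
 [385.9 234. ]]
```

View pics/w10.png

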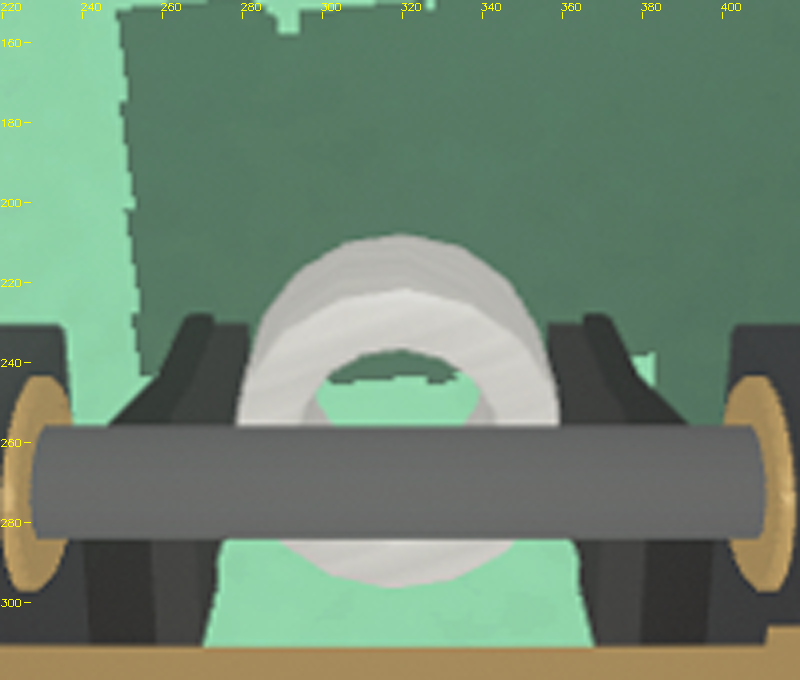

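```bash
python3 go.py .564,-.2937,.08,-95.2 .564,-.2937,-.0105,-95.2
```

```text
t 16.65 p [ 0.6204 -0.1336  0.043 ] jaw -95.15 w 0.0428 F [-0.1 -0.7 -0.7] q7 -1.61
.564,-.2937,.08,-95.2 -> [-37.  164.6  41.8] turn 0.0
.564,-.2937,-.0105,-95.2 -> [ 53.5 164.6  41.6] turn 0.0
```

```bash
python3 -m creep '[[[-37,0,0],0,0],[[-37,165,42],0,0],[[-37,165,42],0,0],[[-37,165,42],0,0],[[-37,165,42],0,0],[[-37,165,42],0,0],[[10,165,42],0,0],[[40,165,42],0,0],[[53,165,42],0,0],[[53,165,42],0,0],[[53,165,42],0,0],[[53,165,42],0,0.52],[[53,165,42],0,0.52]]'; python3 go.py .644,.0105,.1,19.3
```

```text
clock: 18.27
position: [0.565, -0.2945, -0.0078]
eef_rot: [0.707, -0.032, -0.706, -0.032]
contact_force: [-1.0, 0.3, -0.4]
gripper_width: 0.0451
t 18.275 p [ 0.565  -0.2945 -0.0078] jaw -95.16 w 0.0451 F [-1.   0.3 -0.4] q7 -1.33
.644,.0105,.1,19.3 -> [-107.9 -310.8  -51.4] turn -114.5
```

```bash
python3 -m creep '[[[-30,0,0],0,0.52],[[-85,0,0],0,0.52],[[-108,-60,-10],-15,1],[[-108,-311,-51],-114.5,1],[[-108,-311,-51],-114.5,1],[[-108,-311,-51],-114.5,1],[[-108,-311,-51],-114.5,1],[[-108,-311,-51],-114.5,1],[[-108,-311,-51],-114.5,1],[[-108,-311,-51],-114.5,1],[[-108,-311,-51],-114.5,1],[[-108,-311,-51],-114.5,1],[[-108,-311,-51],-114.5,1],[[-108,-311,-51],-114.5,1],[[-108,-311,-51],-114.5,1]]'; python3 - <<'E'
from workcell import arm
from h import *
o=arm.get_obs();f=arm.grab_frame('wrist')
cv2.imwrite('pics/w11.png',f['pixels'][:,:,::-1])
print(proj(f,[[.644,.0105,.03]],o))
f,g=[arm.grab_frame(n) for n in('scene','side')]
crop(f,130,190,290,335,5,'sc11.png');crop(g,275,265,485,365,3.8,'si11.png')
E
python3 go.py .644,.0105,.1,19.3
```

```text
clock: 20.15
position: [0.6434, 0.0108, 0.0996]
eef_rot: [0.41, 0.576, -0.41, 0.576]
contact_force: [-0.4, -0.5, -0.3]
gripper_width: 0.0869
[[320.47307133 203.84149952]]
t 20.3 p [0.6433 0.0109 0.0996] jaw 19.26 w 0.0871 F [-0.1  0.7  0.6] q7 0.03
.644,.0105,.1,19.3 -> [-0.4  0.5  0.6] turn -0.0
```

View pics/w11.png

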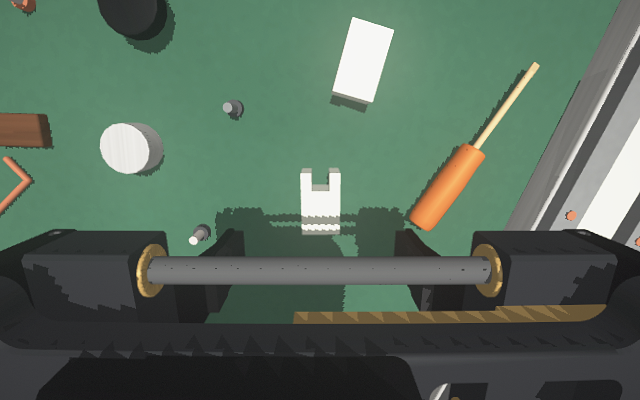

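View pics/sc11.png

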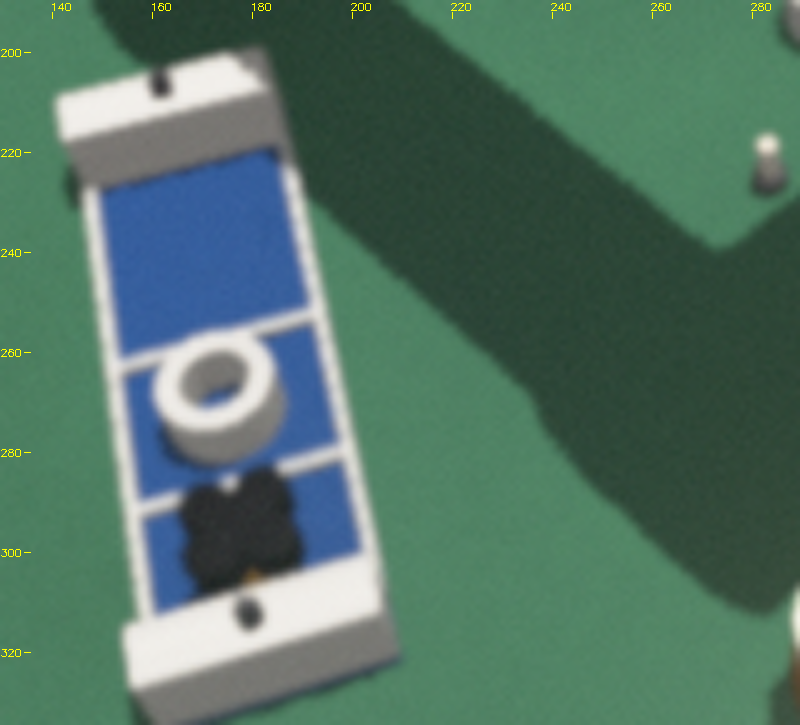

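View pics/si11.png

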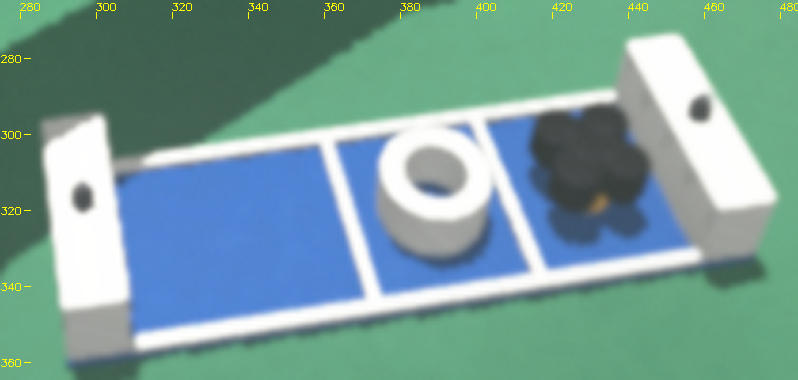

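```bash
python3 - <<'E'
from h import *
import pickle
f,g=pickle.load(open('f0.pkl','rb'))
th=np.linspace(0,2*np.pi,72,endpoint=False)
def ext(fr,c,r,z,x0,y0,s):
    q=(proj(fr,np.c_[c[0]+r*np.cos(th),c[1]+r*np.sin(th),np.full(72,z)])+.5-[x0,y0])*s
    return q.min(0).round(),q.max(0).round()
for c in [(.6205,-.134)]: print('start',ext(f,c,.022,.026,130,190,5))
for c in [(.564,-.294)]:
  for z in (.03,.033,.004):
    print(z,'sc',ext(f,c,.022,z,130,190,5),'si',ext(g,c,.022,z,275,265,3.8))
for z in (.034,.03): print('knob',z,'sc',ext(f,(.63,-.2998),.024,z,130,190,5),'si',ext(g,(.63,-.2998),.024,z,275,265,3.8))
for z in (.004,): print('boss',z,'sc',ext(f,(.63,-.2998),.012,z,130,190,5),'si',ext(g,(.63,-.2998),.012,z,275,265,3.8))
a=cv2.imread('pics/sc11.png')[300:500,130:320];b=cv2.imread('pics/si11.png')[90:290,360:560]
cv2.imwrite('pics/col.png',np.hstack([cv2.resize(a,(400,400)),cv2.resize(b,(400,400))]))
E
```

```text
start (array([612., 300.]), array([728., 397.]))
0.03 sc (array([154., 329.]), array([274., 429.])) si (array([379., 125.]), array([491., 218.]))
0.033 sc (array([152., 324.]), array([272., 425.])) si (array([379., 120.]), array([492., 213.]))
0.004 sc (array([172., 366.]), array([289., 465.])) si (array([373., 165.]), array([483., 258.]))
knob 0.034 sc (array([168., 463.]), array([307., 584.])) si (array([534.,  92.]), array([657., 191.]))
knob 0.03 sc (array([171., 468.]), array([309., 590.])) si (array([532.,  99.]), array([655., 197.]))
boss 0.004 sc (array([224., 533.]), array([291., 593.])) si (array([553., 162.]), array([612., 211.]))
```

View pics/col.png

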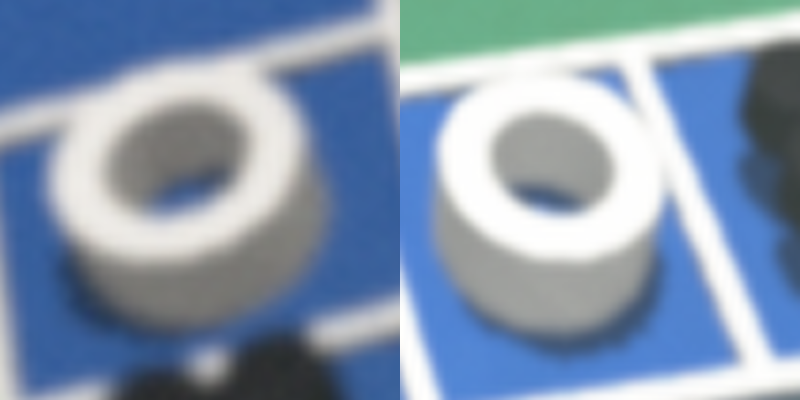

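Collar and knob stand upright where predicted. The fork is centred between the fingers at (320, 202), so I'll descend and grip.

```bash
python3 -m creep '[[[55,0,0],0,1],[[95,0,0],0,1],[[115,0,0],0,1],[[115,0,0],0,1],[[115,0,0],0,0],[[115,0,0],0,0],[[115,0,0],0,0],[[115,0,0],0,0],[[115,0,0],0,0],[[115,0,0],0,0],[[115,0,0],0,0],[[115,0,0],0,0],[[115,0,0],0,0]]';  python3 go.py .4834,-.2863,.09,-95.2 .4834,-.2863,-.0105,-95.2
```

```text
clock: 21.92
position: [0.6434, 0.0109, -0.0155]
eef_rot: [0.409, 0.577, -0.409, 0.577]
contact_force: [-0.3, -0.6, 1.3]
gripper_width: 0.0338
t 21.925 p [ 0.6434  0.0109 -0.0155] jaw 19.34 w 0.0338 F [-0.3 -0.6  1.3] q7 -0.02
.4834,-.2863,.09,-95.2 -> [-105.5 -249.4  227.5] turn 114.5
.4834,-.2863,-.0105,-95.2 -> [  -5.  -249.4  227.5] turn 114.5
```

```bash
python3 -m creep '[[[-55,0,0],0,0],[[-105,-30,28],0,0],[[-105,-249,227],114.5,0],[[-105,-249,227],114.5,0],[[-105,-249,227],114.5,0],[[-105,-249,227],114.5,0],[[-105,-249,227],114.5,0],[[-105,-249,227],114.5,0],[[-105,-249,227],114.5,0],[[-105,-249,227],114.5,0],[[-105,-249,227],114.5,0],[[-105,-249,227],114.5,0],[[-105,-249,227],114.5,0],[[-105,-249,227],114.5,0],[[-105,-249,227],114.5,0]]';python3 go.py .4834,-.2863,-.0105,-95.2; python3 - <<'E'
from workcell import arm
from h import *
o=arm.get_obs();f=arm.grab_frame('wrist')
cv2.imwrite('pics/w12.png',f['pixels'][:,:,::-1])
f=arm.grab_frame('side');crop(f,275,200,485,365,3.8,'si12.png')
E
```

```text
clock: 23.8
position: [0.4835, -0.2856, 0.0894]
eef_rot: [-0.706, 0.031, 0.706, 0.031]
contact_force: [1.0, -0.8, -0.8]
gripper_width: 0.0337
t 23.8 p [ 0.4835 -0.2856  0.0894] jaw -94.98 w 0.0337 F [ 1.  -0.8 -0.8] q7 -1.27
.4834,-.2863,-.0105,-95.2 -> [99.9  0.7  0. ] turn 0.2
```

View pics/w12.png

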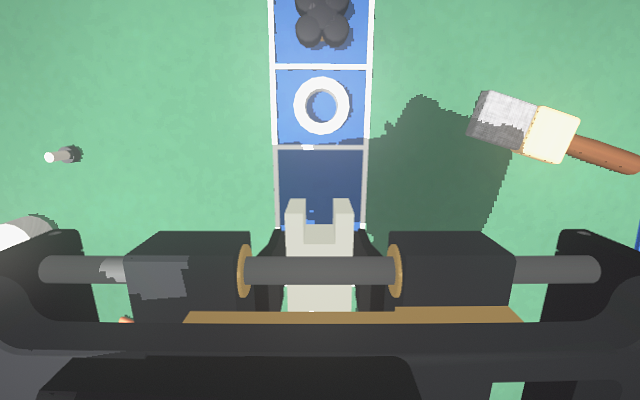

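View pics/si12.png

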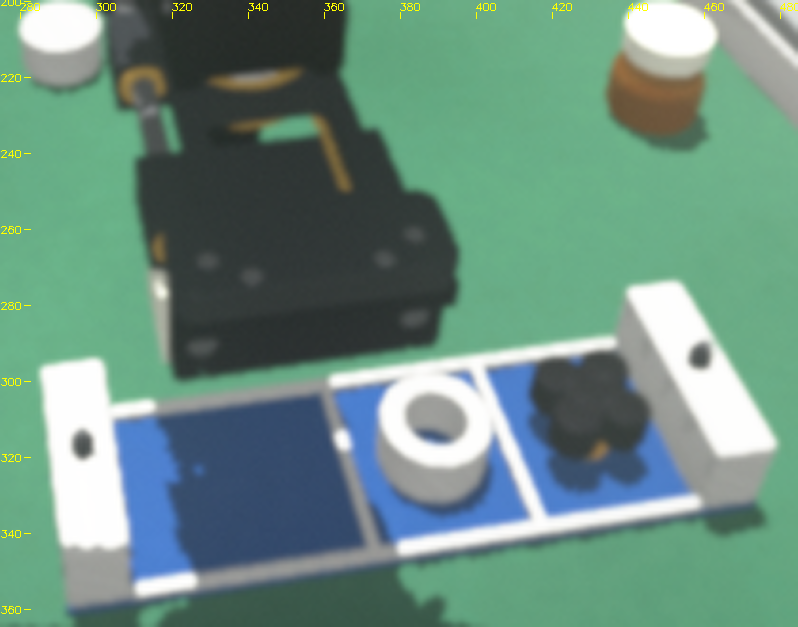

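Fork is held straight over the long compartment. Next: lower it, release and lift.

```bash
python3 -m creep '[[[50,0.5,0],0,0],[[85,0.5,0],0,0],[[100,0.5,0],0,0],[[100,0.5,0],0,0],[[100,0.5,0],0,0.5],[[100,0.5,0],0,0.5],[[50,0.5,0],0,0.5],[[0,0.5,0],0,0.5],[[0,0.5,0],0,0.5],[[0,0.5,0],0,0.5]]';python3 go.py .5283,.2996,.07,92 .5283,.2996,.07,-88; python3 - <<'E'
from workcell import arm
from h import *
f,g=[arm.grab_frame(n) for n in('scene','side')]
crop(f,130,190,290,335,5,'sc13.png');crop(g,275,265,485,365,3.8,'si13.png')
E
```

```text
clock: 25.15
position: [0.4834, -0.2863, 0.0896]
eef_rot: [0.707, -0.032, -0.706, -0.032]
contact_force: [0.3, 0.3, -0.0]
gripper_width: 0.0435
t 25.15 p [ 0.4834 -0.2863  0.0896] jaw -95.16 w 0.0435 F [ 0.3  0.3 -0. ] q7 -1.27
.5283,.2996,.07,92 -> [  19.3 -587.6    8. ] turn 172.8
.5283,.2996,.07,-88 -> [  19.3 -587.6    8. ] turn -7.2
```

View pics/sc13.png

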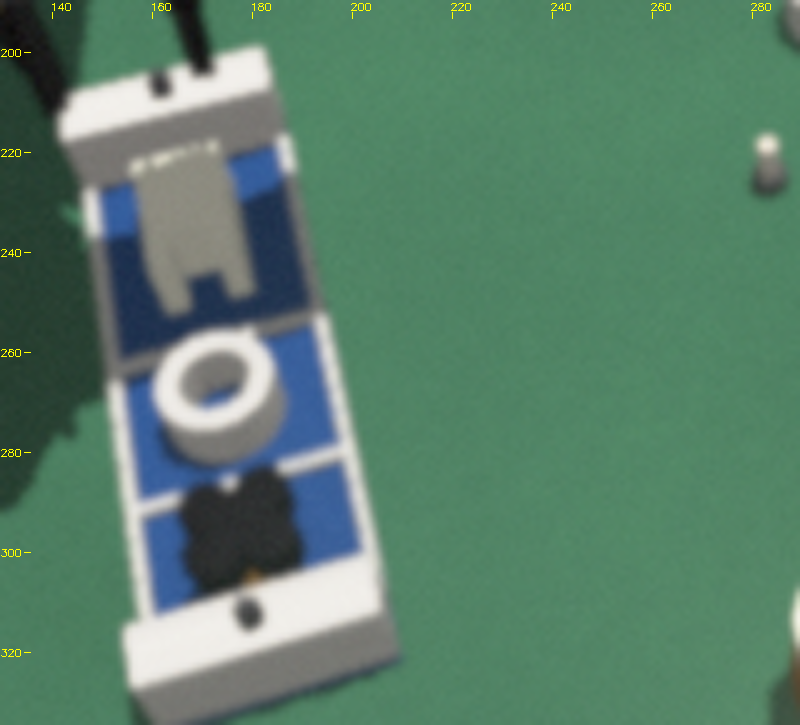

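View pics/si13.png

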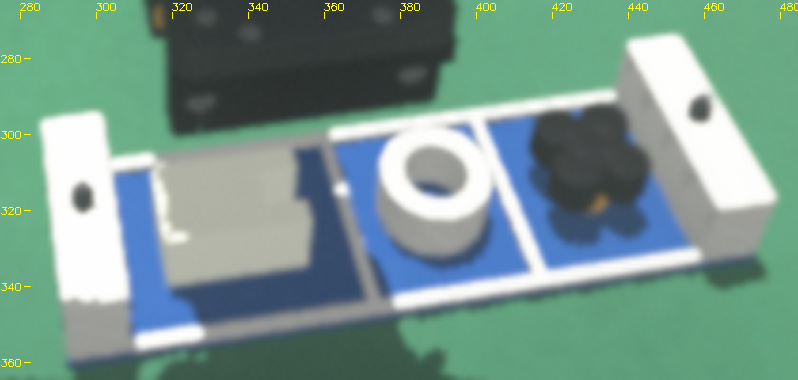

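```bash
python3 - <<'E'
from fit import *
import pickle
f,g=pickle.load(open('f0.pkl','rb'))
def un(c,x0,y0,s): return [(a/s+x0-.5,b/s+y0-.5) for a,b in c]
c,s=np.cos(-.0907),np.sin(-.0907)
def rel(p): d=np.array(p[:2])-[.5491,-.2923]; return np.round([(c*d[0]+s*d[1])*1000,(-s*d[0]+c*d[1])*1000],1)
L=[(-28,-17,34),(-28,17,34),(28,-17,34),(28,17,34)]
for z in (34,30,40):
  L=[(a,b,z) for a,b,_ in L]
  x,r=fit([(f,None,L,un([(131,163),(218,140),(180,318),(256,296)],130,190,5))],[.483,-.286,-.09]);print(z,rel(x),x[2],r.round(1))
  x,r=fit([(g,None,L,un([(163,239),(151,160),(310,222),(297,148)],275,265,3.8))],[.483,-.286,-.09]);print(z,rel(x),x[2],r.round(1))
E
```

```text
34 [-48.7   1.8] 0.03904241819163528 [ 0.7  8.4  0.1  6.8 -2.  -1.7  0.3 -4. ]
34 [-67.1   0.2] -0.14188834042679113 [-0.  -0.6  0.7  0.5  0.1  0.  -0.8  0.1]
30 [-51.8   1.3] 0.04104626506436955 [ 0.7  8.5  0.1  7.  -1.9 -1.7  0.2 -4. ]
30 [-66.5   3.1] -0.1423843373218854 [ 0.1 -0.7  0.9  0.6 -0.1 -0.  -0.9  0.3]
40 [-44.    2.7] 0.035810528998155414 [ 0.6  8.2  0.2  6.6 -2.1 -1.7  0.3 -4. ]
40 [-68.1  -4. ] -0.14146160786526588 [-0.3 -0.4  0.5  0.4  0.4  0.1 -0.6 -0. ]
```

```bash
python3 -m creep '[[[-50,-588,8],-7.2,0.6],[[-50,-588,8],-7.2,0.6],[[-50,-588,8],-7.2,0.6],[[-50,-588,8],-7.2,0.6],[[-50,-588,8],-7.2,0.6],[[-50,-588,8],-7.2,0.6],[[-50,-588,8],-7.2,0.6],[[-50,-588,8],-7.2,0.6],[[-50,-588,8],-7.2,0.6],[[-50,-588,8],-7.2,0.6],[[-50,-588,8],-7.2,0.6],[[-50,-588,8],-7.2,0.6],[[-50,-588,8],-7.2,0.6]]'; python3 - <<'E'
from workcell import arm
from h import *
import pickle
o=arm.get_obs();f=arm.grab_frame('wrist');pickle.dump((o,f),open('w14.pkl','wb'))
cv2.imwrite('pics/w14.png',f['pixels'][:,:,::-1])
c,s=np.cos(.0352),np.sin(.0352)
print(proj(f,[(.5283+c*x-s*y,.2996+s*x+c*y,.005) for x,y in [(-.124,0),(.124,0),(-.136,-.042),(-.136,.042),(.136,.042),(.136,-.042)]],o).round(1))
E
python3 go.py .5283,.2996,-.007,-88
```

```text
clock: 26.88
position: [0.5288, 0.2983, 0.139]
eef_rot: [-0.707, -0.011, 0.707, -0.012]
contact_force: [0.5, -1.6, 0.1]
gripper_width: 0.052
[[318.  288.8]
 [317.3  63.6]
 [352.9 297.5]
 [283.1 297.6]
 [274.1  50.5]
 [360.4  50.4]]
t 26.925 p [0.5288 0.2986 0.1392] jaw -88.07 w 0.0523 F [ 0.2 -0.7  1.2] q7 -2.3
.5283,.2996,-.007,-88 -> [146.2  -1.2   0.5] turn -0.1
```

View pics/w14.png

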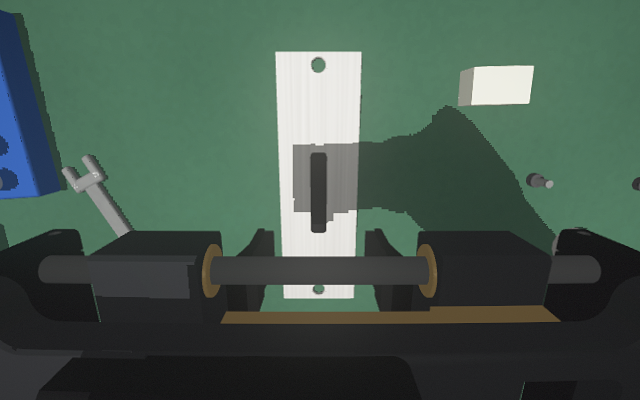

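```bash
python3 -m creep '[[[60,0,0],0,0.6],[[115,0,0],0,0.6],[[140,0,0],0,0.6],[[147,0,0],0,0.6],[[147,0,0],0,0.6],[[147,0,0],0,0],[[147,0,0],0,0],[[147,0,0],0,0],[[147,0,0],0,0],[[147,0,0],0,0],[[147,0,0],0,0],[[147,0,0],0,0],[[147,0,0],0,0],[[147,0,0],0,0]]';python3 go.py .5283,.2996,.1,-88
```

```text
clock: 28.68
position: [0.5285, 0.2999, -0.0075]
eef_rot: [0.707, 0.012, -0.707, 0.013]
contact_force: [-1.0, -2.1, 5.1]
gripper_width: 0.0157
t 28.675 p [ 0.5285  0.2999 -0.0075] jaw -87.97 w 0.0157 F [-1.  -2.1  5.1] q7 -2.37
.5283,.2996,.1,-88 -> [-107.5    0.3    0.2] turn 0.0
```

```bash
python3 -m creep '[[[-20,0,0],0,0],[[-50,0,0],0,0],[[-85,0,0],0,0],[[-115,0,0],0,0],[[-115,0,0],0,0],[[-115,0,0],0,0]]';python3 go.py .5491,-.2923,.10,-95.2; python3 - <<'E'
from workcell import arm
from h import *
o=arm.get_obs();f=arm.grab_frame('wrist')
cv2.imwrite('pics/w15.png',f['pixels'][:,:,::-1])
f=arm.grab_frame('side');cv2.imwrite('pics/si15.png',f['pixels'][:,:,::-1])
E
```

```text
clock: 29.42
position: [0.5278, 0.2997, 0.1065]
eef_rot: [-0.707, -0.012, 0.707, -0.013]
contact_force: [0.5, -0.2, -4.6]
gripper_width: 0.0159
t 29.425 p [0.5278 0.2997 0.1065] jaw -87.95 w 0.0159 F [ 0.5 -0.2 -4.6] q7 -2.31
.5491,-.2923,.10,-95.2 -> [ 6.900e+00  5.924e+02 -1.000e-01] turn 7.3
```

View pics/w15.png

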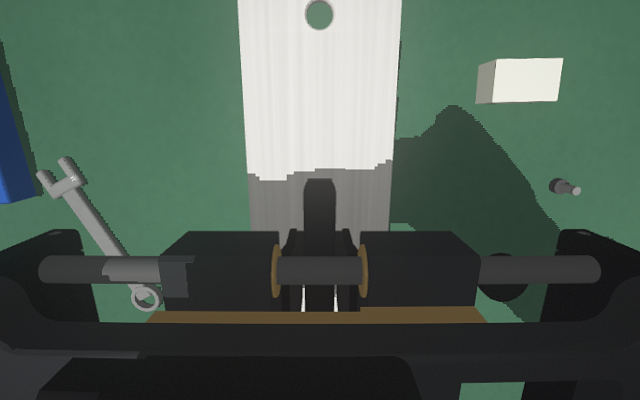

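View pics/si15.png

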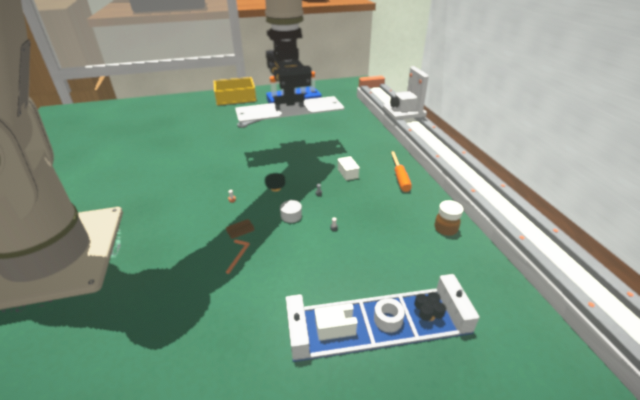

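```bash
python3 -m creep '[[[0,30,0],0,0],[[0,75,0],0,0],[[0,125,0],0,0],[[0,175,0],1,0],[[0,225,0],2,0],[[0,275,0],3,0],[[0,325,0],4,0],[[0,375,0],5,0],[[0,425,0],6,0],[[0,475,0],7,0],[[0,520,0],7.3,0],[[0,560,0],7.3,0],[[0,582,0],7.3,0],[[0,592,0],7.3,0],[[0,592,0],7.3,0],[[0,592,0],7.3,0],[[0,592,0],7.3,0]]';python3 go.py .5491,-.2923,.10,-95.2; python3 - <<'E'
from workcell import arm
from h import *
import pickle
o=arm.get_obs();f=arm.grab_frame('wrist')
cv2.imwrite('pics/w16.png',f['pixels'][:,:,::-1])
M=R.from_quat(o['eef_rot']).as_matrix();p=np.array(o['position'])
print(proj(f,[p+M@np.array([-.0125,0,-.124])],o))
s,g=[arm.grab_frame(n) for n in('scene','side')];pickle.dump((o,f,s,g),open('w16.pkl','wb'))
crop(s,100,130,260,290,4,'sc16.png');crop(g,260,180,500,350,3.3,'si16.png')
E
```

```text
clock: 31.65
position: [0.5499, -0.2902, 0.1076]
eef_rot: [0.706, -0.032, -0.706, -0.032]
contact_force: [-0.3, 0.2, -3.9]
gripper_width: 0.0158
t 31.65 p [ 0.5499 -0.2902  0.1076] jaw -95.15 w 0.0158 F [-0.3  0.2 -3.9] q7 -1.35
.5491,-.2923,.10,-95.2 -> [7.6 2.2 0.6] turn 0.0
[[318.77331277  11.34414872]]
```

View pics/w16.png

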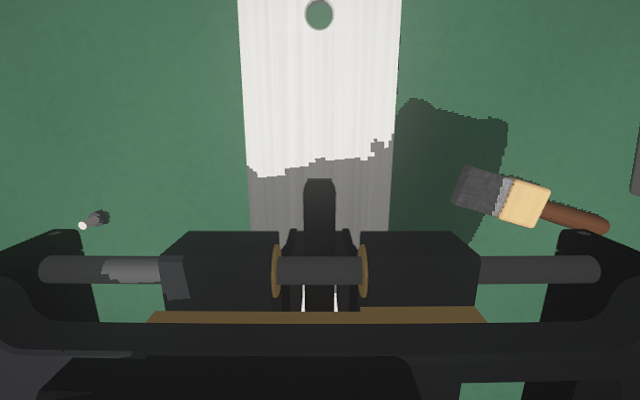

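View pics/sc16.png

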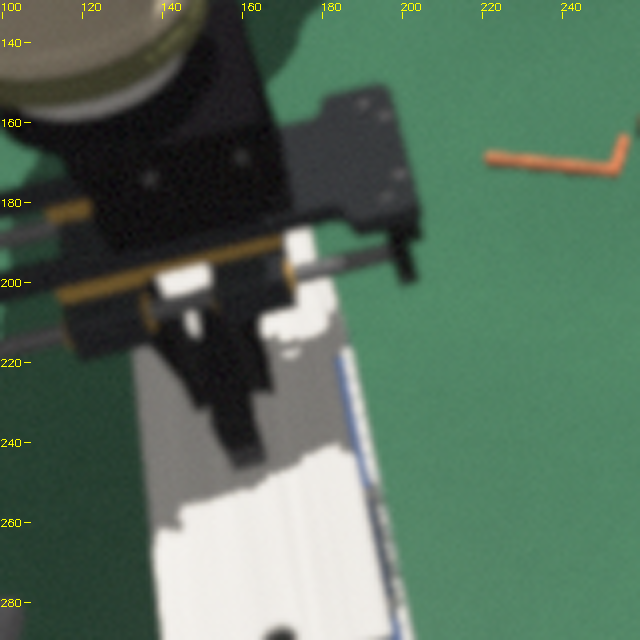

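View pics/si16.png

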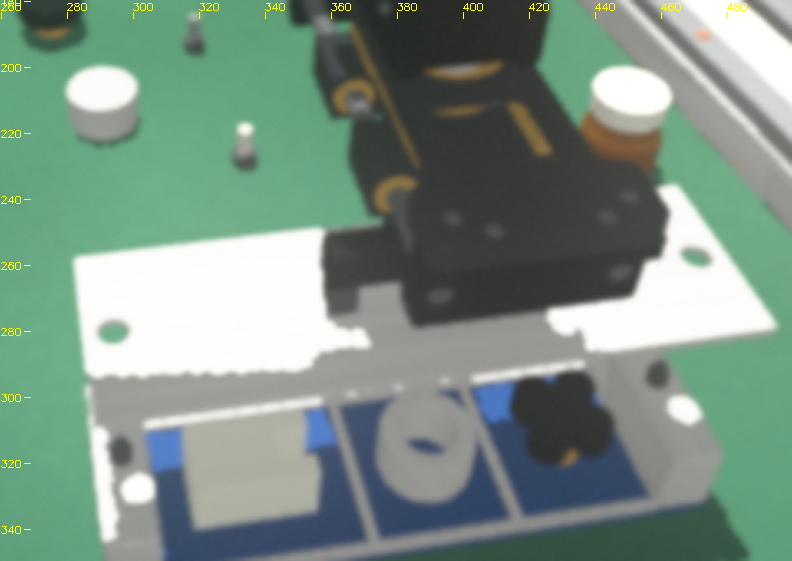

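```bash
python3 - <<'E'
from fit import *
import pickle
o,w,s,g=pickle.load(open('w16.pkl','rb'))
def un(c,x0,y0,k): return np.array([(a/k+x0-.5,b/k+y0-.5) for a,b in c])
pg=un([(112,331),(696,256),(73,257),(85,377),(778,326),(678,186)],260,180,3.3)
L=np.array([(-124,0),(124,0),(-136,42),(-136,-42),(136,-42),(136,42)])/1000
pw=np.array([[319,14.]])
def W(p): c,s_=np.cos(p[2]),np.sin(p[2]); return np.c_[p[0]+c*L[:,0]-s_*L[:,1],p[1]+s_*L[:,0]+c*L[:,1],np.full(6,p[3])]
for useW in (0,1):
  def res(p):
    r=(proj(g,W(p))-pg).ravel()
    if useW: r=np.r_[r,(proj(w,W(p)[1:2],o)-pw).ravel()]
    return r
  x=least_squares(res,[.55,-.29,-.09,.12],loss='soft_l1').x;print(x.round(4),res(x).round(1),'tcp',o['position'].round(4))
# scene hole
ps=un([(280,638)],100,130,4);print('scene hole approx bottom cut',ps,proj(s,W(x)[:2]))
E
python3 go.py .5491,-.2923,.10,-95.2
```

```text
[ 0.5485 -0.2912 -0.0999  0.1217] [-0.6 -1.3  0.4 -0.2 -0.1 -0.7  1.  12.2 -0.4  0.5 -0.2 -0. ] tcp [ 0.5499 -0.2902  0.1076]
[ 0.5491 -0.2892 -0.0998  0.1196] [-0.3 -1.5 -0.4 -0.2  0.2 -0.7  1.3 11.9 -1.4  0.3 -0.9  0.1  0.4 -0.4] tcp [ 0.5499 -0.2902  0.1076]
scene hole approx bottom cut [[169.5 289. ]] [[153.58462249 180.52372314]
 [169.24298997 289.49732018]]
t 31.8 p [ 0.5497 -0.291   0.1076] jaw -95.22 w 0.0156 F [-0.3 -0.4 -4.4] q7 -1.35
.5491,-.2923,.10,-95.2 -> [7.6 1.3 0.5] turn -0.0
```

```bash
python3 -m creep '[[[30,0,0],0,0],[[50,0,0],0,0],[[57,0,0],0,0],[[57,0,0],0,0],[[57,0,0],0,0]]';python3 go.py .5491,-.2923,.0485,-95.2; python3 - <<'E'
from workcell import arm
from h import *
import pickle
o=arm.get_obs();f=arm.grab_frame('wrist')
s,g=[arm.grab_frame(n) for n in('scene','side')];pickle.dump((o,f,s,g),open('w17.pkl','wb'))
crop(s,130,180,230,335,4.5,'sc17.png');crop(g,270,210,490,350,3.6,'si17.png')
crop(s,160,270,210,320,10,'sc17b.png')
E
```

```text
clock: 32.42
position: [0.5502, -0.2918, 0.0515]
eef_rot: [0.707, -0.033, -0.706, -0.032]
contact_force: [-0.6, 0.4, -4.5]
gripper_width: 0.0159
t 32.425 p [ 0.5502 -0.2918  0.0515] jaw -95.26 w 0.0159 F [-0.6  0.4 -4.5] q7 -1.36
.5491,-.2923,.0485,-95.2 -> [3.  0.6 1.1] turn -0.1
```

View pics/sc17.png

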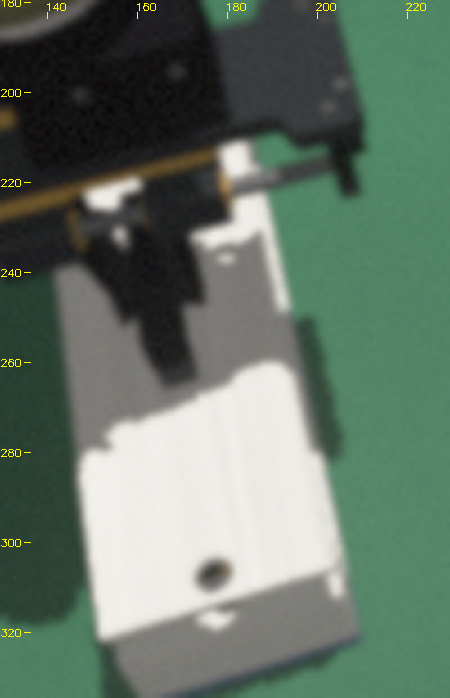

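View pics/si17.png

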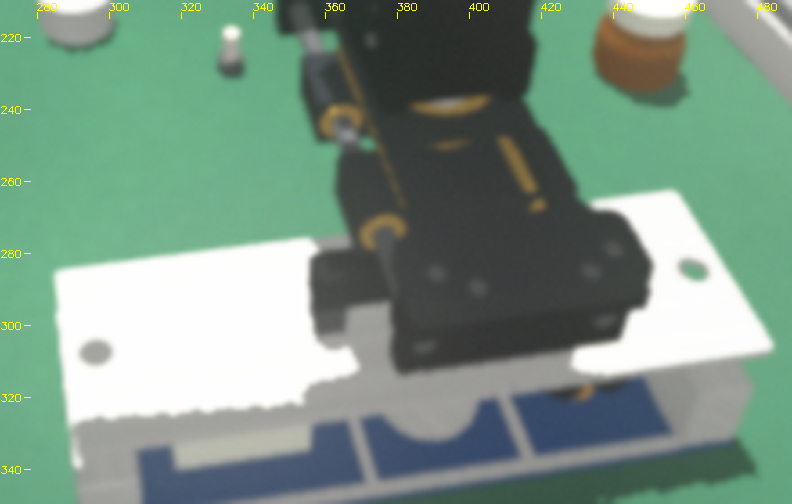

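```bash
python3 - <<'E'
from fit import *
import pickle
o,w,s,g=pickle.load(open('w17.pkl','rb'))
def un(c,x0,y0,k): return np.array([(a/k+x0-.5,b/k+y0-.5) for a,b in c])
h=o['position'][2]+.0125; print('top z',h)
L=np.array([(-124,0),(124,0),(-136,42),(136,-42),(136,42)])*1.0
pg=un([(96,351),(693,270),(54,272),(774,348),(677,190)],270,210,3.6)
ps=un([(213,574),(101,640),(345,568)],130,180,4.5)
Ls=np.array([(124,0),(136,-42),(136,42)])*1.0
for z in (h*1000-2,h*1000,h*1000+2):
  Z=lambda A:np.c_[A,np.full(len(A),z)]
  x,r=fit([(g,None,Z(L),pg)],[.55,-.29,-.09]);print(z,'side',x.round(4),r.round(1))
  x,r=fit([(s,None,Z(Ls),ps)],[.55,-.29,-.09]);print(z,'scene',x.round(4),r.round(1))
crop(g,280,290,310,320,16,'a.png');crop(g,445,270,475,300,16,'b.png');crop(s,162,292,192,322,16,'c.png')
cv2.imwrite('pics/h17.png',cv2.resize(np.hstack([cv2.imread('pics/%s.png'%k) for k in 'abc']),None,fx=.55,fy=.55))
# predicted hole at each image if centred on caddy and pin tip
for n,fr,c in (('side',g,(.5488,-.2928,-.0905)),('scene',s,(.5496,-.2918,-.0921))):
  for X in(-.124,.124):
    P=[c[0]+np.cos(c[2])*X,c[1]+np.sin(c[2])*X]
    print(n,X,'hole',proj(fr,[*P,h]).round(1),'pin tip',proj(fr,[*P,.052]).round(1))
E
```

```text
top z 0.06398954870492178
61.98954870492178 side [ 0.5507 -0.2907 -0.0931] [ 0.4  0.   0.  -0.1  1.  -0.  -0.6  0.1 -0.8  0.8]
61.98954870492178 scene [ 0.5491 -0.2915 -0.0898] [ 0.6  0.2  0.4 -0.1 -2.1 -0. ]
63.98954870492178 side [ 0.5499 -0.292  -0.0923] [-0.1  0.1  0.3 -0.3  0.5 -0.1 -0.2  0.  -0.6  0.5]
63.98954870492178 scene [ 0.5504 -0.2912 -0.0905] [ 0.6  0.2  0.4 -0.1 -2.  -0. ]
65.98954870492179 side [ 0.5491 -0.2933 -0.0917] [-0.5  0.1  0.6 -0.4  0.  -0.1  0.3 -0.  -0.4  0.3]
65.98954870492179 scene [ 0.5516 -0.2908 -0.0913] [ 0.7  0.2  0.3 -0.1 -1.9 -0. ]
side -0.124 hole [[295.5 307.8]] pin tip [[295.9 313.1]]
side 0.124 hole [[461.9 284.7]] pin tip [[460.1 290. ]]
scene -0.124 hole [[159.4 200.4]] pin tip [[161.  204.3]]
scene 0.124 hole [[176.9 307. ]] pin tip [[178.6 310.4]]
```

View pics/h17.png

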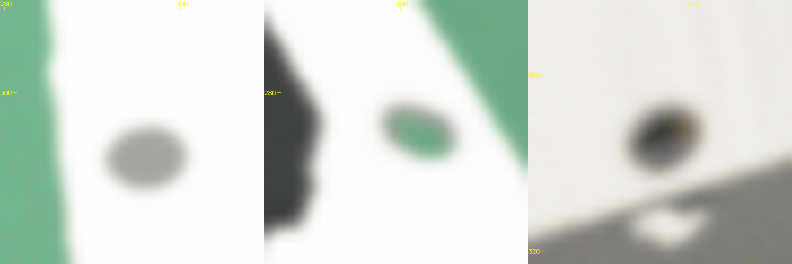

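```bash
python3 -m creep '[[[2,0.6,0.9],0,0],[[6,0.6,0.9],0,0],[[10,0.6,0.9],0,0],[[12,0.6,0.9],0,0],[[12,0.6,0.9],0,0]]';python3 go.py .5491,-.2923,.0325,-95.2
```

```text
clock: 33.2
position: [0.5484, -0.2919, 0.0382]
eef_rot: [-0.706, 0.032, 0.706, 0.032]
contact_force: [-0.4, 0.5, -4.6]
gripper_width: 0.0158
t 33.2 p [ 0.5484 -0.2919  0.0382] jaw -95.26 w 0.0158 F [-0.4  0.5 -4.6] q7 -1.37
.5491,-.2923,.0325,-95.2 -> [ 5.7  0.3 -0.7] turn -0.1
```

```bash
python3 -m creep '[[[2,0,0],0,0],[[4,0,0],0,0],[[5,0,0],0,0],[[5,0,0],0,0]]';python3 go.py .5491,-.2923,.0325,-95.2
```

```text
clock: 33.7
position: [0.5485, -0.292, 0.0334]
eef_rot: [-0.706, 0.032, 0.706, 0.032]
contact_force: [0.0, 0.1, -3.2]
gripper_width: 0.0158
t 33.7 p [ 0.5485 -0.292   0.0334] jaw -95.26 w 0.0158 F [ 0.   0.1 -3.2] q7 -1.37
.5491,-.2923,.0325,-95.2 -> [ 0.9  0.2 -0.6] turn -0.1
```

Contact is just starting. One more millimetre, then release and lift.

```bash
python3 -m creep '[[[1,0,0],0,0],[[1,0,0],0,0],[[1,0,0],0,0.4],[[1,0,0],0,0.4],[[1,0,0],0,0.4],[[1,0,0],0,0.4]]'; python3 -m creep '[[[-30,0,0],0,0.4],[[-80,0,0],0,0.4],[[-80,-60,0],0,0.4],[[-80,-120,0],0,0.4],[[-80,-180,0],0,0.4],[[-80,-180,0],0,0.4],[[-80,-180,0],0,0.4]]';python3 - <<'E'
from workcell import arm
from h import *
import pickle
o=arm.get_obs()
s,g=[arm.grab_frame(n) for n in('scene','side')];pickle.dump((s,g),open('w18.pkl','wb'))
cv2.imwrite('pics/sc18.png',s['pixels'][:,:,::-1])
crop(s,120,180,230,335,3.8,'sc18b.png');crop(g,270,225,490,365,3.6,'si18.png')
E
```

```text
clock: 34.45
position: [0.5486, -0.2921, 0.0326]
eef_rot: [0.706, -0.032, -0.706, -0.032]
contact_force: [0.4, 0.5, -1.0]
gripper_width: 0.0341
clock: 35.33
position: [0.565, -0.1134, 0.1125]
eef_rot: [0.706, -0.033, -0.706, -0.032]
contact_force: [0.1, -0.7, -0.2]
gripper_width: 0.0347
```

View pics/sc18.png

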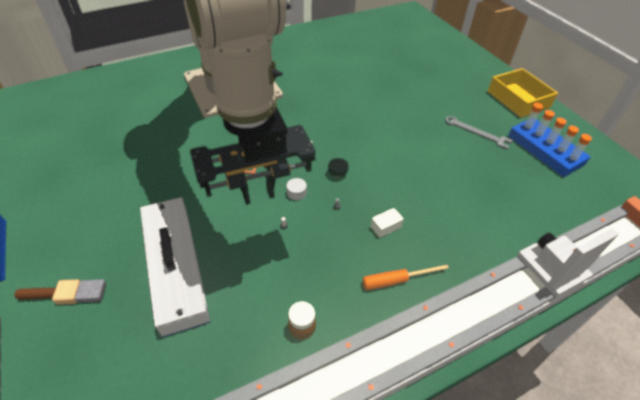

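View pics/sc18b.png

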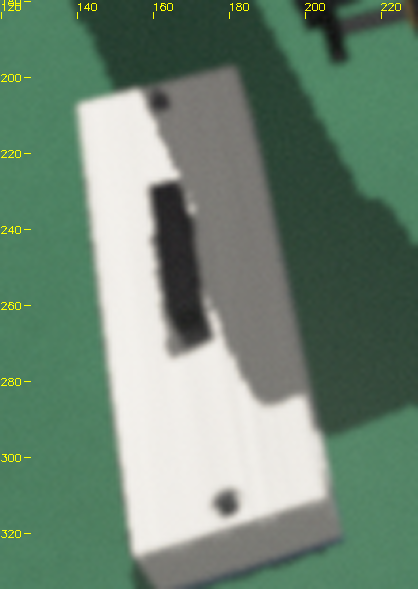

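View pics/si18.png

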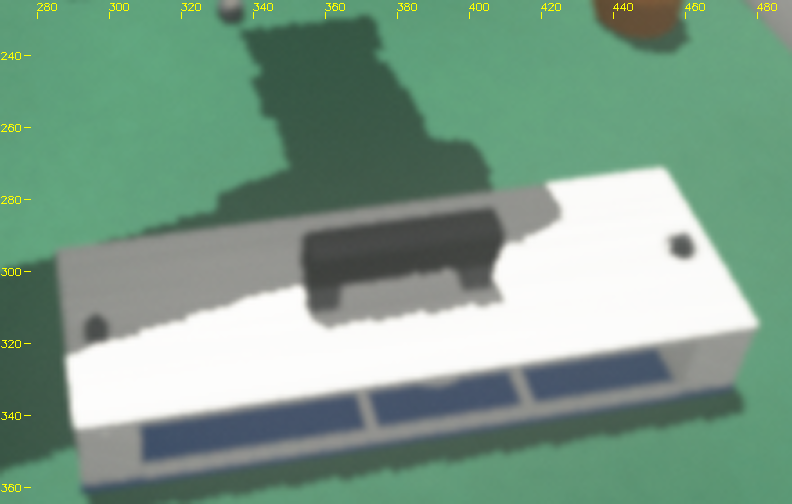

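```bash
python3 - <<'E'
from fit import *
import pickle
s,g=pickle.load(open('w18.pkl','rb'))
def un(c,x0,y0,k): return np.array([(a/k+x0-.5,b/k+y0-.5) for a,b in c])
L=np.array([(-136,42),(-136,-42),(136,-42),(136,42)])/1000.
pg=un([(58,251),(73,430),(760,323),(665,166)],270,225,3.6)
ps=un([(77,103),(134,556),(327,498),(237,66)],120,180,3.8); Ls=np.array([(-136,-42),(136,-42),(136,42),(-136,42)])/1000.
def W(L,p,z): c,q=np.cos(p[2]),np.sin(p[2]); return np.c_[p[0]+c*L[:,0]-q*L[:,1],p[1]+q*L[:,0]+c*L[:,1],z+p[3]+p[4]*L[:,0]+p[5]*L[:,1]]
res=lambda p:np.r_[(proj(g,W(L,p,0))-pg).ravel(),(proj(s,W(Ls,p,0))-ps).ravel()]
r=least_squares(res,[.549,-.292,-.09,.045,0,0],loss='soft_l1');print('x y yaw ztop slopes',r.x.round(4));print(res(r.x).round(1))
E
python3 go.py
```

```text
x y yaw ztop slopes [ 0.5488 -0.2923 -0.0908  0.0454  0.005  -0.0074]
[-0.5 -0.3  0.7 -0.5 -0.1 -0.1 -0.4  0.3  0.2  0.8 -0.3 -0.1 -0.2 -0.3
 -0.5  0.4]
t 35.425 p [ 0.5649 -0.1146  0.1124] jaw -95.39 w 0.0348 F [-0.1  0.4 -0.3] q7 -1.65
```

```bash
python3 -c "
from workcell import arm
print(arm.finish_job())"
```

```text
the job is handed in; nothing more can be done
None
```

The kit is packed, the cover is on both pins, and I handed the job in at about 35 s of the 109 s allowed. No verdict was reported.

**First grasps failed:** My first two grasps, on the jaw and the knob, closed above the parts. The visible fingertips sit about 19 mm behind the reported TCP. I confirmed this in both fixed cameras and by lowering to a reported z of -15.5 mm without contact. Neither part moved noticeably. During the failed knob attempt the closed fingertips pressed on the knob with about 25 N.

**Placing:** The second grasps, 19 mm lower, held. The knob, collar and jaw were each set down in their compartments, and then the cover was lowered slowly onto the pins.

**Last checks:**
- **Cover:** the fit to both cameras puts it within about 1 mm of the caddy centre and the same yaw. Its top is at 45.4 mm against 45 expected, and its tilt is under 0.01 rad. Both pins show through the holes.
- **Jaw:** it was about 1 mm from its target in the side view before the cover went on. The matching scene-view fit disagreed by up to 18 mm, with bad residuals. I put that down to my corner picks being hidden by the end block and did not use it.
- **Collar and knob:** their outlines matched upright parts on the floor, near the compartment centres.
- **Look-alikes:** all three appear unmoved in the last scene picture.
- **Gripper:** it was open, raised clear and reading no contact force.

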